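# Put a round printing plate to press in its registration frame

## Robot

A 6-joint arm with a two-finger parallel gripper is mounted at the origin on the work surface. World frame = base frame: x ahead of the robot, y to its left, z up, the work surface at z = 0. Lengths are in mm, angles in rad, forces in N, time in s.
With the tool pointing down it reaches from about 400 to 925 mm from the base axis. Payload 12.5 kg.
Tool frame: the origin (TCP) lies between the finger pads; the fingertips stand 19 mm ahead of it and the grasp point (between the pads) is the TCP; z points along the fingers, y is the line along which they close (so a half turn about z gives the same grasp; the last joint's range is limited). The gripper opens to 95 mm and grips with 3 to 60 N. Pads are 20 mm wide; open, the fingers measure 119 mm over their backs; the gripper's body (75 mm by 180 mm) begins 59 mm behind the grasp point.
Start: joints at [-1.453, 0.491, 1.559, -0, 1.092, -0.106], TCP at [138.732, -609.428, 198.061] pointing down, gripper open.
Joint ranges: [-3.1, 3.1], [-0.84, 2.19], [0.05, 2.79], [-1.13, 4.28], [0.06, 2.93], [-2.69, 2.69]. Speed limits (rad/s): [2.22, 2.22, 2.79, 3.14, 3.14, 3.14].

## Interface

Orientations are given as a unit quaternion [w, x, y, z].
In Python, from plant import ctrl, viewer gives the robot as it stands.
- The arm moves only by the tool step_arm, never from a script. Its argument "steps" is a list of rows, each a list of 7 numbers: the gripper's target within -1 to 1 (shut at 1, half-way at 0, fully open at -1), then the shift along the tool's x, y, z in mm, then the turn, a rotation vector about the tool's x, y, z in rad. In form: [[hand, dx, dy, dz, ax, ay, az], ...]. A call has 1 to 12 rows; each row is the pose to reach, as a shift and turn from the pose commanded when the call began, along the tool's axes at that moment; what a row does not reach only later rows make up. A row lasts 1/10 s, in which the tool goes at most 50 mm and 8.59 degrees, less where a joint would pass 70% of its speed; a pose out of reach is approached as far as the arm can. A call with a gripper value outside its range is refused whole. The fingers move at their own pace and stop on an object; the grip force is fixed at half the most. Time passes only in rows, so rows that repeat a pose let the fingers close. It gives the time, the measured TCP pose, the force, the opening and the grip force at its end, in the units of the state.
- ctrl.state(): the state, without advancing time (a new reading comes with each control period).
- viewer.capture(name): name is "scene" or "side" or "wrist"; returns the picture (480x640x3 uint8, red, green, blue); there is no depth.
- viewer.camera_info(name): a dict with "camera_matrix" (3x3 intrinsics, pixels), "R" (3x3) and "t" (3): a world point X has camera coordinates R X + t; the wrist camera has in their place "mount" (4x4, takes a point from camera to tool coordinates, whose origin is the TCP and whose axes are the flange's). Camera axes: x right, y down, z forward; pixel columns grow to the right and rows downward; lengths in mm; the calibration is good to about 2 mm. A picture is of the moment at which its call begins: read the wrist's pose just before it. camera_info takes no time and is no camera call.
- ctrl.close_job(): hands the job in; it is judged then, once.
Trained networks look in the newest picture that a camera, given by its name, has taken for a name from the list of things; names that differ only in an ending like _2 or _b are one class to them, and where a whole thing is asked for, a point or a joint stands for the part that bears it (a point fixed in the world has none). Each returns a list of dicts, best first, with "score" (0 to 1); they miss things now and then, are a little off and sometimes report something else, mostly with a low value. They report only what shows in the picture. A call takes as long as a camera call. They do not tell look-alikes from the thing itself.
- viewer.look_for(camera, query): "rect" ([left, top, width, height] in pixels, round what is visible of it).
The state is a dict: "t": time; "qpos": joint angles; "dq": joint speeds; "joint_torque": joint torques, N m; "tool_pos": TCP position; "ee_rot": TCP orientation; "force": force on the tool from outside, world axes, zero at the start; "torque": the same for the moment, N m; "width": finger opening in mm; "grip_force": force on a finger pad.
Only numpy, scipy, OpenCV 4.12 (cv2) and the standard library are available. Lean on these libraries where they do the work, as an engineer would, in place of code of your own. Each camera call takes 0.05 s, during which the arm holds its last target. There are 200 camera calls.

## Task

Push the round printing plate round in its registration frame, without lifting it out, until its notch faces the pointer on the frame. Then lay the pressing board flat and centred on the plate, and stand every toppled hand weight upright on the board, none overhanging its edge, without turning the plate off the pointer. Leave the paint bottles and the ink roller where they are.

Things in the scene. Friction and masses are not known exactly. Their poses are not given: they have to be found in the camera images.
- frame: square registration frame of plywood and light battens, 199 x 199 mm, fixed to the table. Origin at the centre of its underside, z up, x towards the pointer. Base 8 mm thick; recess 163 x 163 mm with its floor 8 mm above the table; battens 18 mm wide round it, their tops 14 mm above the table
- frame_mark (a point): the pointer: a dark steel arrow inlaid in the top of one batten, half-way along it, 90 mm from the frame's centre, 14 mm above the table
- plate: round printing plate, loose in the recess (1 mm play all round): plywood, dark lino face with a green tree; diameter 160, 22 mm thick (top 30 mm above the table), 0.28 to 0.46 kg. Origin: centre of its underside; z up, x towards the notch. The notch in its rim goes through, 24 mm deep, tapering from 48 mm wide at the rim to 30 at its bottom: closed fingertips fit in and can push its sides
- plate_notch (a point): middle of the mouth of the plate's notch, on the rim circle 80 mm from the plate's centre, half-way through the thickness. The notch faces the pointer when this point lies on the line from the frame's centre to the pointer
- board_handle (a point): pressing board: square brown wooden board 150 x 150 mm, 12 mm thick, 0.3 kg, with a dark wooden bar handle across the middle of its top: 70 mm long, 18 mm wide, from the board's top to 30 mm over it. The point lies in the handle, over the board's centre, 30 mm above its underside (18 mm above its top); x across the handle, y along it, z up
- weight1_mid (a point): toppled hand weight, 110 mm long, 0.45 to 0.85 kg: hexagonal dark steel body, round wooden handle; lies on a flat, axis 23 mm up, handle clear of the table. Point: on its axis, half-way; z from base to handle end. From it: base -55 mm; hexagon (46 across flats, 53 over corners) to -13; handle, diameter 24, from -13 to +55. May be absent
- weight2_mid (a point): hand weight exactly like weight1, same point and axes. Its centre of mass lies about 29 mm below the point, in the steel: gripped lightly by the handle and lifted it swings part or all of the way base-down, and set down leaning less than some 35 degrees it rights itself. May be absent
- weight3_mid (a point): hand weight exactly like weight1, same point and axes. May be absent
- roller: bystander: ink roller with a green roll and wooden handle, about 190 mm long, on the inking slab to the left; origin under the roll
- bottle1: bystander: standing paint bottle, 58 mm in diameter, 165 mm high; origin under its centre
- bottle2: bystander: standing paint bottle like bottle1
- bottle3: bystander: standing paint bottle like bottle1
Not all that is in view belongs to the job. Of the things that look like the part that bears board_handle, take the one that is farthest to the robot's left at the start.

How it is judged:
By the outcome, as a careful person would: the job done as asked, in the order asked, and still so for the second after the job is handed in, with the robot touching nothing.
Of weight1, weight2, weight3 only 2 to 3 are there at a start; the rules pass over those that are not, and their reading is None.
At some moment in a run one of weight1, weight2, weight3 may be knocked a few centimetres aside while the robot is not near it.
Once in a run the grip may slacken for a moment while it holds something.
It also fails if it takes over 210 s, if anything falls off the work surface, if the arm or the gripper's body presses on something with over 40 N, if the wrist force passes 120 N, or if a joint passes its speed limit or range.

## Working session

There is one attempt and no reset: what is moved stays moved. The work goes in short steps, Python scripts to look and compute and a tool call to move; the robot and the scene stay as the last step left them, time stands still between calls to the robot, and variables do not carry over. Pictures are saved under pics/ and viewed, at most 14 in all, crops included, and the job is handed in when it is done.

Besides the shell and the picture viewer there is one more tool, called after "Emit:" by a JSON object that holds its "fn" and its "kwargs", one argument or row to a line. step_arm: Moves the arm, as the interface text tells. Its arguments: {"type":"object","properties":{"steps":{"type":"array"}},"required":["steps"]}

```bash
ls; mkdir -p pics; cat > h.py <<'E'
import numpy as np, cv2
from plant import ctrl, viewer
from scipy.spatial.transform import Rotation as Rn
def save(cam,name):
    im=viewer.capture(cam); cv2.imwrite(f'pics/{name}.png',im[:,:,::-1]); return im
def rot(s=None):
    q=np.array((s or ctrl.state())['ee_rot']); return Rn.from_quat(q[[1,2,3,0]])
def cam(name,s=None):
    ci=viewer.camera_info(name); K=np.array(ci['camera_matrix'])
    if name!='wrist': return K,np.array(ci['R']),np.array(ci['t'])
    s=s or ctrl.state(); M=np.array(ci['mount']); T=np.eye(4); T[:3,:3]=rot(s).as_matrix(); T[:3,3]=s['tool_pos']
    W=np.linalg.inv(T@M); return K,W[:3,:3],W[:3,3]
def back(c,uv,z):
    K,R,t=c; d=R.T@np.linalg.inv(K)@np.array([uv[0],uv[1],1.]); o=-R.T@t
    return o+d*(z-o[2])/d[2]
def proj(c,X):
    K,R,t=c; p=K@(R@np.array(X,float)+t); return p[:2]/p[2]
E
python3 - <<'E'
from h import *
s=ctrl.state(); print({k:np.round(v,3).tolist() for k,v in s.items()})
save('scene','s0');save('side','d0')
for c in ['scene','side']:
    K,R,t=cam(c); print(c,-R.T@t, R[2])
    for q in ['frame','plate','plate_notch','frame_mark','board_handle','weight1_mid','roller','bottle1']:
        print(q,[(np.round(d['rect']).astype(int).tolist(),round(d['score'],2)) for d in viewer.look_for(c,q)[:5]])
E
```

```text
pics
{'t': 0.0, 'qpos': [-1.453, 0.492, 1.559, -0.0, 1.092, -0.106], 'dq': [0.001, 0.001, -0.0, -0.0, 0.0, 0.003], 'joint_torque': [0.001, -61.264, -25.818, 0.069, 0.048, -0.0], 'tool_pos': [138.696, -609.152, 197.457], 'ee_rot': [-0.001, 0.994, 0.112, -0.0], 'force': [0.458, -0.334, 0.074], 'torque': [-0.02, -0.015, -0.06], 'grip_force': 0.0, 'width': 94.872}
scene [1073.99601726  338.07514941 1076.13584345] [-0.41587472 -0.28945158 -0.86212876]
frame [([302, 218, 92, 88], 0.73), ([185, 128, 26, 46], 0.15)]
plate [([319, 231, 61, 53], 0.92)]
plate_notch [([319, 232, 60, 51], 0.65)]
frame_mark [([300, 218, 95, 87], 0.7)]
board_handle [([264, 138, 59, 48], 0.95), ([162, 192, 65, 62], 0.81)]
weight1_mid [([452, 244, 22, 42], 0.61)]
roller [([489, 352, 66, 75], 0.97)]
bottle1 [([344, 317, 29, 40], 0.88), ([388, 334, 29, 36], 0.59), ([186, 127, 22, 49], 0.59), ([451, 246, 22, 38], 0.32)]
side [   9.45804943 1014.53253006 1308.02661671] [ 0.32966978 -0.58667423 -0.73968316]
frame [([277, 218, 88, 69], 0.76)]
plate [([294, 225, 51, 47], 0.59), ([278, 217, 82, 71], 0.35), ([207, 249, 29, 46], 0.29)]
plate_notch [([294, 223, 50, 51], 0.75)]
frame_mark []
board_handle [([310, 137, 59, 35], 0.93), ([392, 181, 50, 44], 0.64), ([294, 227, 51, 43], 0.38)]
weight1_mid [([300, 329, 42, 14], 0.78)]
roller [([160, 352, 70, 56], 0.74)]
bottle1 [([228, 223, 17, 43], 0.92), ([388, 111, 21, 46], 0.77), ([211, 248, 24, 47], 0.57)]
```

```bash
python3 - <<'E'
import cv2
a=cv2.imread('pics/s0.png');b=cv2.imread('pics/d0.png')
cv2.imwrite('pics/s0c.png',cv2.resize(a[90:450,140:600],(767,600),interpolation=cv2.INTER_CUBIC))
cv2.imwrite('pics/d0c.png',cv2.resize(b[90:430,120:570],(794,600),interpolation=cv2.INTER_CUBIC))
from h import *
c=cam('scene');d=cam('side')
for n,z,r,r2 in [('frame',10,[302,218,92,88],[277,218,88,69]),('plate',25,[319,231,61,53],[294,225,51,47]),('boardA',20,[264,138,59,48],[310,137,59,35]),('boardB',20,[162,192,65,62],[392,181,50,44]),('w',23,[452,244,22,42],[300,329,42,14])]:
    print(n,[np.round(back(k,(q[0]+q[2]/2,q[1]+q[3]/2),z)) for k,q in((c,r),(d,r2))])
E
```

```text
frame [array([584.,  63.,  10.]), array([561.,  58.,  10.])]
plate [array([577.,  62.,  25.]), array([566.,  58.,  25.])]
boardA [array([ 398., -277.,   20.]), array([ 729., -366.,   20.])]
boardB [array([ 747., -364.,   20.]), array([ 390., -277.,   20.])]
w [array([410., 325.,  23.]), array([409., 320.,  23.])]
```

View pics/s0c.png

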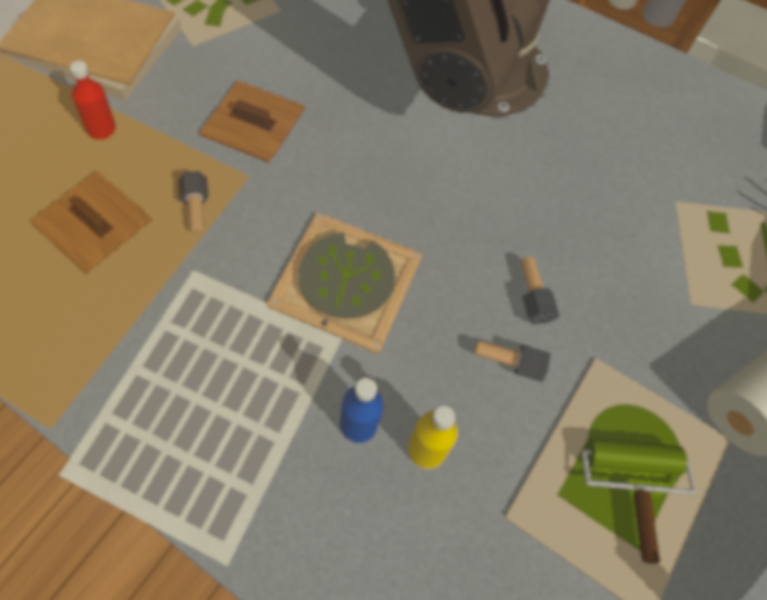

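View pics/d0c.png

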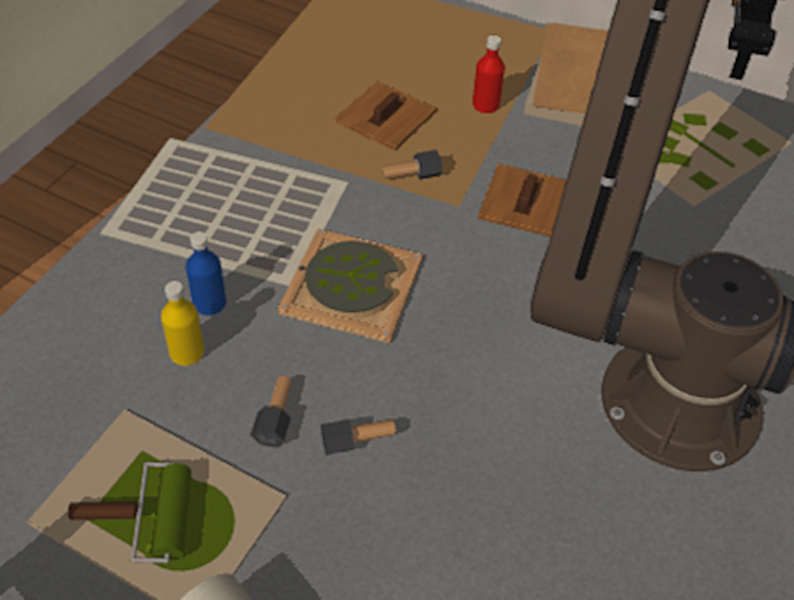

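The scene shows two boards with handles: A at scene px (293,162), about (395,-277), and B at (195,223), about (740,-365). A has the larger y, so it is farther left and is the one meant; I'll confirm it up close. There are three toppled weights: two on the left at crop (535,290) and (515,358), and one on the right at (193,200). The notch faces the robot, and the pointer is on the far batten at crop (325,322).

```bash
cat >> h.py <<'E'
def rows(p,yaw=None,R=None):
    """shift in tool axes + rotvec to go to world p with the tool down; yaw = world angle of tool x"""
    s=ctrl.state(); R0=rot(s); d=R0.inv().apply(np.array(p,float)-s['tool_pos'])
    if yaw is not None: R=down(yaw)
    v=(R0.inv()*R).as_rotvec() if R is not None else np.zeros(3)
    return np.round(d,1).tolist(),np.round(v,3).tolist()
def down(yaw):
    c,s=np.cos(yaw),np.sin(yaw); return Rn.from_matrix([[c,s,0],[s,-c,0],[0,0,-1]])
E
python3 - <<'E'
from h import *
c=cam('scene');d=cam('side')
f=lambda x,y:(140+x/1.667,90+y/1.667)
g=lambda x,y:(120+x/1.7644,90+y/1.7644)
print(np.array(viewer.camera_info('wrist')['mount']).round(3),viewer.camera_info('wrist')['camera_matrix'])
for n,z,a,b in [('notch',30,(351,238),(393,285)),('plate',30,(347,274),(353,276)),('mark',14,(325,322),(302,268)),('blue',0,(358,436),(209,310)),('yel',0,(428,463),(186,360)),('red',0,(100,133),(489,107)),
 ('w1base',23,(543,312),(268,430)),('w1end',23,(529,260),(284,378)),('w2base',23,(543,363),(325,438)),('w2end',23,(478,349),(395,430)),('w3base',23,(192,180),(438,163)),('w3end',23,(196,225),(386,173))]:
    print(n,np.round(back(c,f(*a),z)),np.round(back(d,g(*b),z)))
print(rows((400,-300,420),-0.2),rows((480,60,420),-0.2), rot().as_matrix().round(2))
E
```

```text
[[-0.00000e+00 -9.71000e-01 -2.38000e-01  6.72750e+01]
 [ 1.00000e+00  0.00000e+00 -1.00000e-03 -9.40000e-02]
 [ 1.00000e-03 -2.38000e-01  9.71000e-01 -1.85928e+02]
 [ 0.00000e+00  0.00000e+00  0.00000e+00  1.00000e+00]] [[334.38808843   0.         323.44183435]
 [  0.         334.38808843 238.91474557]
 [  0.           0.           1.        ]]
notch [512.  20.  30.] [497.  37.  30.]
plate [573.  55.  30.] [567.  53.  30.]
mark [659.  72.  14.] [660.  70.  14.]
blue [777. 218.   0.] [754. 220.   0.]
yel [749. 324.   0.] [725. 324.   0.]
red [ 587. -506.    0.] [ 568. -513.    0.]
w1base [439. 348.  23.] [526. 380.  23.]
w1end [366. 285.  23.] [557. 287.  23.]
w2base [518. 388.  23.] [444. 349.  23.]
w2end [558. 295.  23.] [360. 284.  23.]
w3base [ 577. -280.   23.] [ 572. -283.   23.]
w3end [ 646. -212.   23.] [ 646. -208.   23.]
([323.4, -243.7, -222.0], [0.0, -0.0, 0.424]) ([481.3, -577.0, -222.0], [0.0, -0.0, 0.424]) [[ 0.98  0.22  0.  ]
 [ 0.22 -0.98 -0.  ]
 [-0.    0.   -1.  ]]
```

Emit:
{"fn": "step_arm", "kwargs": {
  "steps": [
    [-1,323,-244,-130,0,0,0],
    [-1,323,-244,-130,0,0,0],
    [-1,323,-244,-130,0,0,0],
    [-1,323,-244,-130,0,0,0],
    [-1,323,-244,-130,0,0,0],
    [-1,323,-244,-130,0,0,0],
    [-1,323,-244,-130,0,0,0],
    [-1,323,-244,-130,0,0,0],
    [-1,323,-244,-130,0,0,0],
    [-1,323,-244,-130,0,0,0],
    [-1,323,-244,-130,0,0,0]
  ]
}}

```text
t: 2.0
tool_pos: [399.6, -299.6, 328.0]
ee_rot: [0.0, 0.994, 0.112, -0.0]
force: [-0.1, -0.2, 0.1]
width: 95.3
grip_force: 0.0
```

```bash
python3 - <<'E'
from h import *
s=ctrl.state();print(s['t'],s['tool_pos'])
im=save('wrist','w0'); c=cam('wrist',s)
print([(d['rect'],d['score'],back(c,(d['rect'][0]+d['rect'][2]/2,d['rect'][1]+d['rect'][3]/2),20).round()) for d in viewer.look_for('wrist','board_handle')])
np.save('w0.npy',np.array(s['tool_pos']))
print(rows((470,60,300)))
E
```

```text
2.0 [ 399.56728121 -299.56669866  328.03503102]
[([367.3, 0.8, 122.4, 40.7], 0.67, array([ 664., -380.,   20.])), ([270.1, 153.3, 104.1, 101.9], 0.59, array([ 398., -297.,   20.]))]
([149.0, -335.7, 27.7], [0.0, 0.0, 0.0])
```

View pics/w0.png

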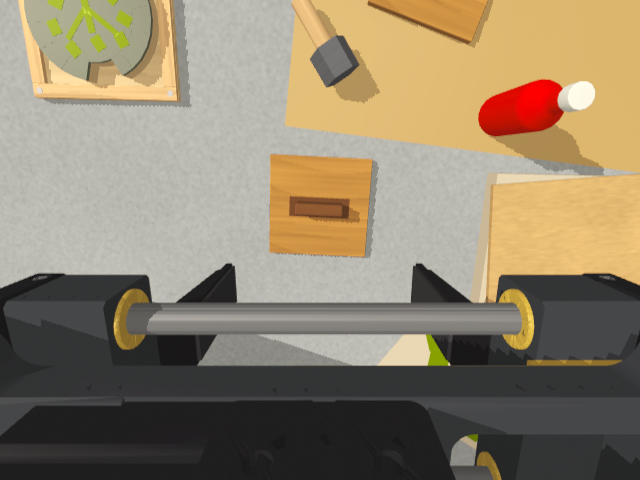

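This confirms it: board A is at wrist px (320,205), left of board B at (430,15), because image right is the robot's right. Next is the frame.

Emit:
{"fn": "step_arm", "kwargs": {
  "steps": [
    [-1,170,-335,90,0,0,0],
    [-1,170,-335,90,0,0,0],
    [-1,170,-335,90,0,0,0],
    [-1,170,-335,90,0,0,0],
    [-1,170,-335,90,0,0,0],
    [-1,170,-335,90,0,0,0],
    [-1,170,-335,90,0,0,0],
    [-1,170,-335,90,0,0,0],
    [-1,170,-335,90,0,0,0],
    [-1,170,-335,90,0,0,0]
  ]
}}

```text
t: 3.1
tool_pos: [490.9, 64.0, 237.5]
ee_rot: [0.0, 0.994, 0.112, -0.001]
force: [0.2, -0.0, 0.2]
width: 94.8
grip_force: 0.0
```

```bash
python3 - <<'E'
from h import *
s=ctrl.state();print(s['t'],s['tool_pos'])
im=save('wrist','w1'); c=cam('wrist',s)
for q in ['frame','plate','frame_mark','plate_notch']: print(q,[(d['rect'],round(d['score'],2)) for d in viewer.look_for('wrist',q)[:3]])
E
```

```text
3.1 [490.8728593   64.0282249  237.46827856]
frame [([267.5, 55.6, 176.2, 180.0], 0.59)]
plate [([278.9, 72.0, 143.0, 145.9], 0.81), ([27.7, 94.3, 120.0, 54.0], 0.65)]
frame_mark [([262.0, 53.1, 182.0, 180.5], 0.95)]
plate_notch [([280.8, 70.8, 142.5, 148.1], 0.68)]
```

View pics/w1.png

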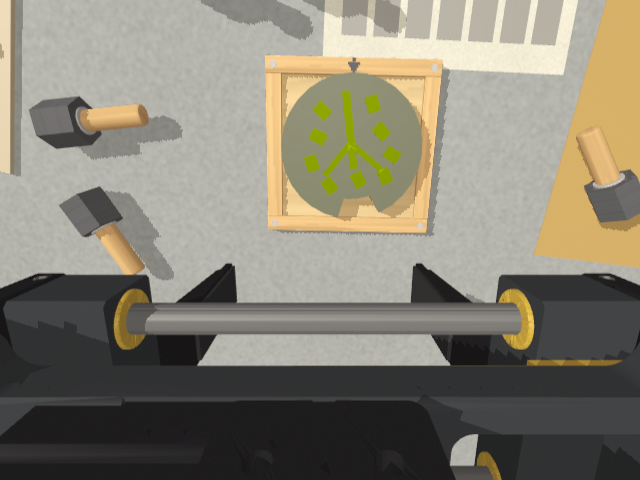

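```bash
cat >> h.py <<'E'
def plate(im,c,guess):
    """plate centre, notch angle (world) from the rectified top face z=30, 0.5mm/px"""
    n=440; P=lambda i,j:np.array([guess[0]+(i-n/2)*.5,guess[1]+(j-n/2)*.5,30])
    pts=np.array([(0,0),(n,0),(n,n),(0,n)],np.float32); src=np.array([proj(c,P(*p)) for p in pts],np.float32)
    w=cv2.warpPerspective(im,cv2.getPerspectiveTransform(src,pts),(n,n))
    return w
E
python3 - <<'E'
from h import *
im=cv2.imread('pics/w1.png')[:,:,::-1].copy(); c=cam('wrist')
for u in [(320,100),(330,150),(352,140),(300,180),(352,205),(440,100),(352,222)]: print(u,im[u[1],u[0]])
for n,u,z in [('TL',(265,56),14),('TR',(442,60),14),('BR',(428,233),14),('BL',(268,230),14),('mark',(353,65),14),('platec',(352,144),30),('nL',(340,217),30),('nR',(385,210),30),
 ('w1b',(62,122),23),('w1e',(146,116),23),('w2b',(92,212),23),('w2e',(138,268),23),('w3b',(616,195),23),('w3e',(590,133),23)]:
    print(n,back(c,u,z).round(1))
w=plate(im,c,(570,57)); cv2.imwrite('pics/rect1.png',w[:,:,::-1])
hsv=cv2.cvtColor(w,cv2.COLOR_RGB2HSV); print(hsv[220,220],hsv[150,220],hsv[220,150],hsv[220,60])
E
```

```text
(320, 100) [143 162  57]
(330, 150) [142 142 117]
(352, 140) [141 163   0]
(300, 180) [138 140 113]
(352, 205) [189 158 108]
(440, 100) [139 139 131]
(352, 222) [248 205 138]
TL [648.7 166.1  14. ]
TR [688.1 -27.4  14. ]
BR [494.7 -70.1  14. ]
BL [454.3 126.9  14. ]
mark [661.3  68.3  14. ]
platec [577.5  50.1  30. ]
nL [492.8  43.9  30. ]
nR [512.8  -6.3  30. ]
w1b [528.7 377.5  23. ]
w1e [556.2 284.8  23. ]
w2b [431.5 338.   23. ]
w2e [372.  277.1  23. ]
w3b [ 590.3 -272.5   23. ]
w3e [ 649.6 -213.5   23. ]
[ 34 255 162] [ 30  46 140] [ 31  47 140] [ 18 114 237]
```

View pics/rect1.png

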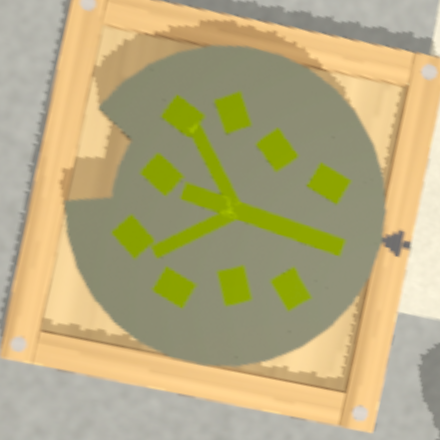

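The notch sits at about −160° and the arrow at about 12°, around a frame centre of (572,49). I'll close the fingers, enter the notch and push the plate counter-clockwise by about 172°.

```bash
python3 - <<'E'
from h import *
print(rows((504.4,24.5,37)),rows((504.4,24.5,80)), ctrl.state()['qpos'])
R0=rot();C=np.array([572,49.2]);r=72
a0=np.radians(200.1);p0=C+r*np.array([np.cos(a0),np.sin(a0)])
for k in list(range(8,177,8)):
    a=a0+np.radians(k);p=C+r*np.array([np.cos(a),np.sin(a)]);print(k,R0.inv().apply([*(p-p0),0]).round(1)[:2])
E
```

```text
([4.5, 40.7, 201.3], [0.0, 0.0, 0.0]) ([4.5, 40.7, 158.3], [0.0, 0.0, 0.0]) [-5.25534364e-03  2.61622663e-01  1.81473286e+00 -2.14539437e-04
  1.06467566e+00  1.34388089e+00]
8 [2.  9.8]
16 [ 5.3 19.3]
24 [ 9.9 28.2]
32 [15.8 36.4]
40 [22.7 43.7]
48 [30.5 50. ]
56 [39.2 55.1]
64 [48.4 59. ]
72 [58.1 61.5]
80 [68.1 62.7]
88 [78.2 62.4]
96 [88.1 60.8]
104 [97.7 57.8]
112 [106.7  53.5]
120 [115.1  47.9]
128 [122.7  41.3]
136 [129.2  33.7]
144 [134.6  25.2]
152 [138.8  16.1]
160 [141.7   6.4]
168 [143.2  -3.5]
176 [143.3 -13.5]
```

Emit:
{"fn": "step_arm", "kwargs": {
  "steps": [
    [1,4.5,40.7,40,0,0,0],
    [1,4.5,40.7,90,0,0,0],
    [1,4.5,40.7,140,0,0,0],
    [1,4.5,40.7,155,0,0,0],
    [1,4.5,40.7,155,0,0,0],
    [1,4.5,40.7,155,0,0,0],
    [1,4.5,40.7,180,0,0,0],
    [1,4.5,40.7,200,0,0,0],
    [1,4.5,40.7,200,0,0,0]
  ]
}}

```text
t: 4.25
tool_pos: [504.4, 25.7, 38.1]
ee_rot: [0.0, 0.994, 0.112, -0.0]
force: [-0.1, -0.8, -0.2]
width: 28.3
grip_force: 0.0
```

Emit:
{"fn": "step_arm", "kwargs": {
  "steps": [
    [1,2,9.8,0,0,0,0],
    [1,5.3,19.3,0,0,0,0],
    [1,9.9,28.2,0,0,0,0],
    [1,15.8,36.4,0,0,0,0],
    [1,22.7,43.7,0,0,0,0],
    [1,30.5,50,0,0,0,0],
    [1,39.2,55.1,0,0,0,0],
    [1,48.4,59,0,0,0,0],
    [1,58.1,61.5,0,0,0,0],
    [1,68.1,62.7,0,0,0,0],
    [1,68.1,62.7,0,0,0,0]
  ]
}}

```text
t: 5.35
tool_pos: [585.9, -19.9, 37.9]
ee_rot: [0.0, 0.994, 0.112, 0.0]
force: [-0.3, -0.4, -0.5]
width: 0.8
grip_force: 0.0
```

Emit:
{"fn": "step_arm", "kwargs": {
  "steps": [
    [1,10.1,-0.3,0,0,0,0],
    [1,20,-1.9,0,0,0,0],
    [1,29.6,-4.9,0,0,0,0],
    [1,38.6,-9.2,0,0,0,0],
    [1,47,-14.8,0,0,0,0],
    [1,54.6,-21.4,0,0,0,0],
    [1,61.1,-29,0,0,0,0],
    [1,66.5,-37.5,0,0,0,0],
    [1,70.7,-46.6,0,0,0,0],
    [1,73.6,-56.3,0,0,0,0],
    [1,75.1,-66.2,0,0,0,0],
    [1,75.2,-71,0,0,0,0]
  ]
}}

```text
t: 6.55
tool_pos: [642.0, 66.9, 38.0]
ee_rot: [0.0, 0.994, 0.112, -0.0]
force: [-0.3, -0.6, 0.5]
width: 0.5
grip_force: 0.0
```

```bash
cat >> h.py <<'E'
def notch(name,guess=(572,49.2)):
    s=ctrl.state(); im=save('wrist',name); c=cam('wrist',s); w=plate(im,c,guess); cv2.imwrite(f'pics/{name}r.png',w[:,:,::-1]); return w
E
python3 - <<'E'
from h import *
s=ctrl.state();print(s['t'],s['tool_pos'],s['force']);notch('n1')
E
```

```text
6.55 [641.96728108  66.89800259  37.99164072] [-0.27659099 -0.61886361  0.52092373]
```

View pics/n1.png

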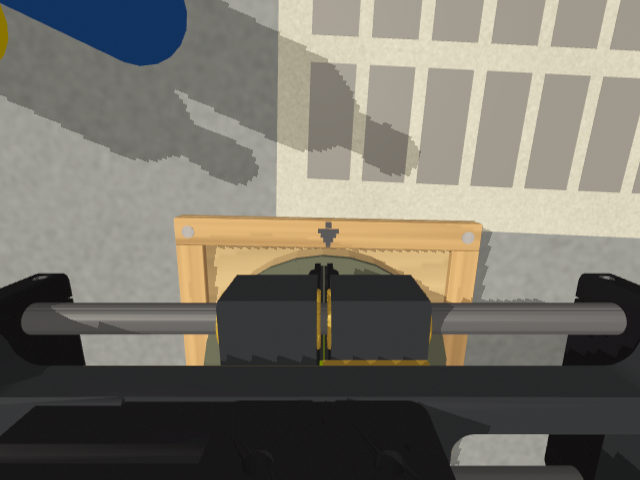

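Emit:
{"fn": "step_arm", "kwargs": {
  "steps": [
    [1,0,0,-30,0,0,0],
    [1,-20,0,-70,0,0,0],
    [1,-60,0,-120,0,0,0],
    [1,-100,0,-160,0,0,0],
    [1,-140,0,-190,0,0,0],
    [1,-150,0,-200,0,0,0],
    [1,-150,0,-200,0,0,0]
  ]
}}

```text
t: 7.3
tool_pos: [494.5, 32.0, 241.4]
ee_rot: [0.001, 0.994, 0.111, 0.002]
force: [0.5, 0.1, -0.3]
width: 0.3
grip_force: 0.0
```

```bash
python3 - <<'E'
from h import *
s=ctrl.state();print(s['t'],s['tool_pos'],s['force']);notch('n2')
E
```

```text
7.3 [494.50112452  31.96693657 241.36009782] [ 0.53005287  0.11582812 -0.31068717]
```

View pics/n2r.png

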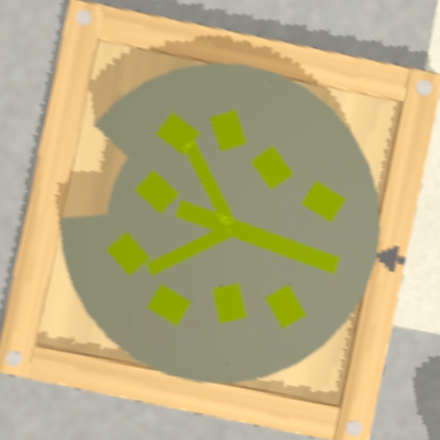

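```bash
python3 - <<'E'
from h import *
ci=viewer.camera_info('wrist');K=np.array(ci['camera_matrix']);M=np.linalg.inv(np.array(ci['mount']))
for p in [(0,0,19),(10,0,19),(10,0,0),(10,0,-19),(10,12,19)]:
    q=K@(M@np.array([*p,1]))[:3];print(p,(q[:2]/q[2]).round())
im=cv2.imread('pics/n1.png')[220:380,180:480];cv2.imwrite('pics/n1c.png',cv2.resize(im,None,fx=2.6,fy=2.6,interpolation=cv2.INTER_CUBIC))
E
```

```text
(0, 0, 19) [324. 265.]
(10, 0, 19) [324. 250.]
(10, 0, 0) [324. 258.]
(10, 0, -19) [324. 269.]
(10, 12, 19) [343. 250.]
```

View pics/n1c.png

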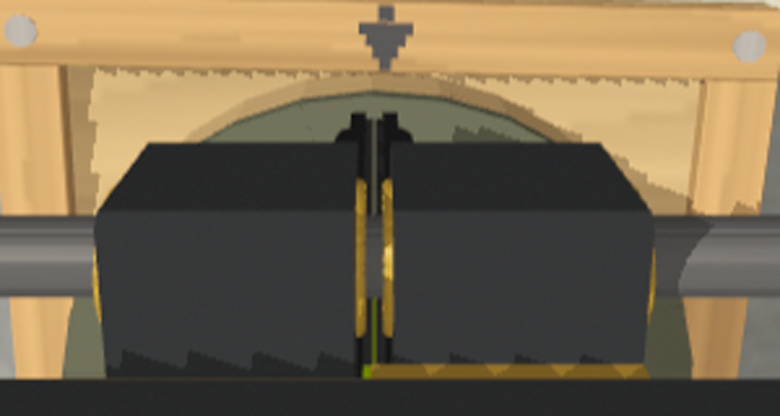

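The plate hasn't turned. No force was felt, and the fingertip shadow falls on the plate face, so the tips passed above it. I'll go back into the notch with the tool aligned to it, descend carefully and feel for contact.

```bash
python3 - <<'E'
from h import *
s=ctrl.state();print(s['tool_pos'],s['qpos']);print(rows((508.1,25.8,34),0.351))
E
```

```text
[495.62366387  32.12766565 239.74491521] [-6.82740379e-02  2.61262578e-01  1.81103432e+00 -1.39586784e-04
  1.06570402e+00  1.27955065e+00]
([10.1, 8.7, 205.8], [0.001, -0.003, -0.128])
```

Emit:
{"fn": "step_arm", "kwargs": {
  "steps": [
    [1,10.8,9,50,0,0,-0.127],
    [1,10.8,9,100,0,0,-0.127],
    [1,10.8,9,150,0,0,-0.127],
    [1,10.8,9,180,0,0,-0.127],
    [1,10.8,9,195,0,0,-0.127],
    [1,10.8,9,200,0,0,-0.127],
    [1,10.8,9,203,0,0,-0.127],
    [1,10.8,9,206,0,0,-0.127],
    [1,10.8,9,206,0,0,-0.127]
  ]
}}

```text
t: 8.25
tool_pos: [508.9, 26.1, 32.4]
ee_rot: [0.0, 0.985, 0.175, 0.0]
force: [-0.2, -0.5, 0.1]
width: 0.9
grip_force: 0.0
```

Emit:
{"fn": "step_arm", "kwargs": {
  "steps": [
    [1,0,0,1,0,0,0],
    [1,0,0,2,0,0,0],
    [1,0,0,3,0,0,0],
    [1,0,0,3,0,0,0]
  ]
}}

```text
t: 8.65
tool_pos: [508.5, 26.1, 29.1]
ee_rot: [0.0, 0.985, 0.174, 0.0]
force: [0.2, -0.1, 0.2]
width: 0.2
grip_force: 0.0
```

```bash
python3 - <<'E'
from h import *
s=ctrl.state();print(s['tool_pos'],s['force'])
c=cam('scene')
im=save('scene','s2');d=save('side','d2')
a=cv2.resize(im[190:330,270:420],(400,373),interpolation=3); b=cv2.resize(d[190:330,240:390],(400,373),interpolation=3)
cv2.imwrite('pics/sd2.png',np.hstack([a,b])[:,:,::-1])
E
```

```text
[508.51560589  26.05404404  29.06275654] [ 0.15962868 -0.1182308   0.22136965]
```

View pics/sd2.png

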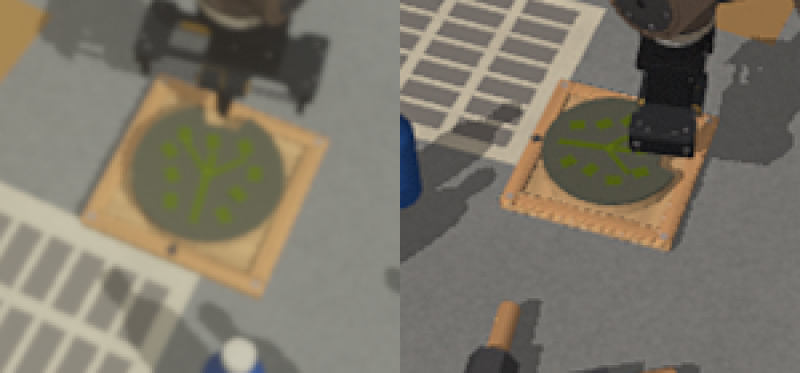

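Emit:
{"fn": "step_arm", "kwargs": {
  "steps": [
    [1,0,0,1,0,0,0],
    [1,0,0,2,0,0,0],
    [1,0,0,3,0,0,0]
  ]
}}

```text
t: 9.05
tool_pos: [508.5, 26.1, 25.9]
ee_rot: [0.0, 0.985, 0.175, 0.0]
force: [-0.3, -0.0, 0.3]
width: 0.2
grip_force: 0.0
```

Emit:
{"fn": "step_arm", "kwargs": {
  "steps": [
    [1,0,0,1,0,0,0],
    [1,0,0,2,0,0,0],
    [1,0,0,3,0,0,0]
  ]
}}

```text
t: 9.35
tool_pos: [508.5, 26.1, 22.9]
ee_rot: [0.0, 0.985, 0.175, -0.0]
force: [0.4, -0.8, -0.3]
width: 0.7
grip_force: 0.0
```

Emit:
{"fn": "step_arm", "kwargs": {
  "steps": [
    [1,0,0,1,0,0,0],
    [1,0,0,2,0,0,0],
    [1,0,0,3,0,0,0]
  ]
}}

```text
t: 9.65
tool_pos: [508.5, 26.1, 19.9]
ee_rot: [0.0, 0.985, 0.175, -0.0]
force: [-0.4, 0.3, -0.2]
width: 0.6
grip_force: 0.0
```

Emit:
{"fn": "step_arm", "kwargs": {
  "steps": [
    [1,0,0,1,0,0,0],
    [1,0,0,2,0,0,0],
    [1,0,0,3,0,0,0]
  ]
}}

```text
t: 9.95
tool_pos: [508.5, 26.1, 16.9]
ee_rot: [0.0, 0.985, 0.175, 0.0]
force: [-0.1, 0.4, -0.9]
width: 0.3
grip_force: 0.0
```

Emit:
{"fn": "step_arm", "kwargs": {
  "steps": [
    [1,0,0,1,0,0,0],
    [1,0,0,2,0,0,0],
    [1,0,0,3,0,0,0]
  ]
}}

```text
t: 10.25
tool_pos: [508.5, 26.1, 13.9]
ee_rot: [0.0, 0.985, 0.175, -0.0]
force: [-0.4, -0.3, 0.3]
width: 0.5
grip_force: 0.0
```

```bash
python3 - <<'E'
from h import *
s=ctrl.state();print(s['tool_pos'],s['force'])
im=save('wrist','w3'); d=save('side','d3');sc=save('scene','s3')
a=cv2.resize(im[180:380,220:420],(380,380),interpolation=3); b=cv2.resize(sc[200:290,300:390],(380,380),interpolation=3)
cv2.imwrite('pics/wd3.png',np.hstack([a,b])[:,:,::-1])
E
```

```text
[508.52345608  26.07253555  13.922687  ] [-0.3687765  -0.34710765  0.30508773]
```

View pics/wd3.png

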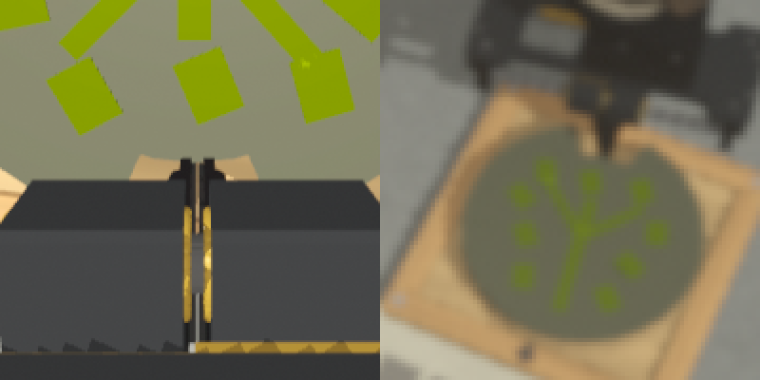

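Emit:
{"fn": "step_arm", "kwargs": {
  "steps": [
    [1,0,0,1,0,0,0],
    [1,0,0,2,0,0,0],
    [1,0,0,3,0,0,0]
  ]
}}

```text
t: 10.7
tool_pos: [508.9, 26.1, 12.3]
ee_rot: [0.0, 0.985, 0.175, 0.001]
force: [-6.7, -0.6, 30.9]
width: 0.3
grip_force: 15.1
```

Emit:
{"fn": "step_arm", "kwargs": {
  "steps": [
    [1,0,0,1,0,0,0],
    [1,0,0,2,0,0,0]
  ]
}}

```text
t: 10.9
tool_pos: [508.0, 26.0, 9.5]
ee_rot: [0.0, 0.985, 0.175, -0.0]
force: [-2.1, -0.2, 2.7]
width: 0.1
grip_force: 1.3
```

Emit:
{"fn": "step_arm", "kwargs": {
  "steps": [
    [1,0,0,1,0,0,0],
    [1,0,0,2,0,0,0]
  ]
}}

```text
t: 11.1
tool_pos: [508.0, 26.1, 6.8]
ee_rot: [-0.0, 0.985, 0.175, -0.001]
force: [-4.3, -1.3, 2.8]
width: 0.5
grip_force: 2.1
```

Contact at TCP z≈12, with an outward reaction, shows the real fingertips end about 17 mm behind the reported TCP, roughly 36 mm off the given data. I'll shift outward and lower accordingly.

Emit:
{"fn": "step_arm", "kwargs": {
  "steps": [
    [1,-3,0,0,0,0,0],
    [1,-4,0,2,0,0,0],
    [1,-4,0,4,0,0,0],
    [1,-4,0,6,0,0,0],
    [1,-4,0,6,0,0,0]
  ]
}}

```text
t: 11.6
tool_pos: [504.8, 24.7, 0.7]
ee_rot: [0.0, 0.985, 0.175, -0.0]
force: [-0.1, -0.4, -1.1]
width: 0.3
grip_force: 0.0
```

```bash
python3 - <<'E'
from h import *
s=ctrl.state();print(s['tool_pos'],s['force'])
p0=np.array(s['tool_pos']);C=np.array([572,49.2,p0[2]]);v=p0-C;print(np.hypot(*v[:2]),np.degrees(np.arctan2(v[1],v[0]))%360)
for k in range(8,97,8):
    d=Rn.from_euler('z',k,degrees=True).apply(v)-v;print(k,rot(s).inv().apply(d).round(1)[:2],round(-np.radians(k),3))
E
```

```text
[504.79654829  24.70644736   0.69345778] [-0.07508705 -0.35557042 -1.06491644]
71.52788297627491 200.02521352288736
8 [ 0.7 10. ] -0.14
16 [ 2.7 19.7] -0.279
24 [ 6.1 29.1] -0.419
32 [10.8 37.9] -0.559
40 [16.7 46. ] -0.698
48 [23.6 53.2] -0.838
56 [31.5 59.3] -0.977
64 [40.1 64.3] -1.117
72 [49.3 68.1] -1.257
80 [59.  70.5] -1.396
88 [68.9 71.6] -1.536
96 [78.9 71.2] -1.676
```

Emit:
{"fn": "step_arm", "kwargs": {
  "steps": [
    [1,0.7,10,0,0,0,-0.14],
    [1,2.7,19.7,0,0,0,-0.279],
    [1,6.1,29.1,0,0,0,-0.419],
    [1,10.8,37.9,0,0,0,-0.559],
    [1,16.7,46,0,0,0,-0.698],
    [1,23.6,53.2,0,0,0,-0.838]
  ]
}}

```text
t: 12.2
tool_pos: [537.4, -15.3, 0.2]
ee_rot: [-0.006, 0.827, 0.563, -0.006]
force: [-44.8, 16.1, 37.0]
width: 0.2
grip_force: 25.7
```

```bash
python3 - <<'E'
from h import *
s=ctrl.state();print(s['tool_pos'],s['force'],s['qpos'])
sc=save('scene','s4')
cv2.imwrite('pics/s4c.png',cv2.resize(sc[200:320,290:410],(480,480),interpolation=3)[:,:,::-1])
E
```

```text
[ 5.37438259e+02 -1.53145628e+01  2.49045523e-01] [-44.82103847  16.12693326  37.03143063] [-1.51647496e-01  6.58521578e-01  1.92868693e+00  9.62058105e-04
  5.72485145e-01  2.23201708e-01]
```

View pics/s4c.png

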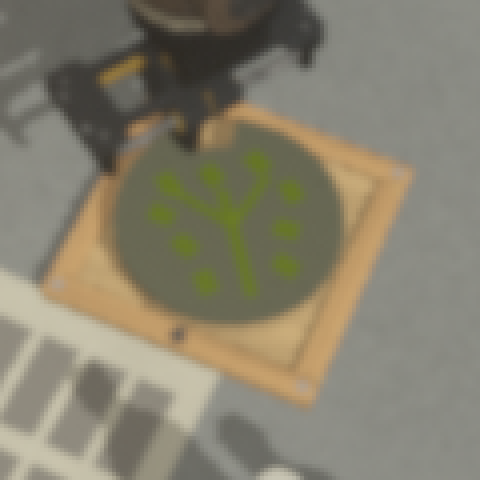

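Emit:
{"fn": "step_arm", "kwargs": {
  "steps": [
    [1,0,0,-3,0,0,0],
    [1,0,0,-3,0,0,0]
  ]
}}

```text
t: 12.45
tool_pos: [539.0, -16.0, 2.6]
ee_rot: [-0.005, 0.828, 0.56, -0.005]
force: [-19.2, 3.2, 0.3]
width: 0.5
grip_force: 9.9
```

```bash
cat >> h.py <<'E'
def polar(w,ctr):
    g=cv2.cvtColor(w,cv2.COLOR_RGB2HSV); m=((g[...,0]>28)&(g[...,0]<48)&(g[...,1]>110)).astype(np.float32)*255
    return cv2.warpPolar(m,(140,720),(float(ctr[0]),float(ctr[1])),140,cv2.WARP_POLAR_LINEAR)
def angle(im,c,ctr=(572,49.2),verb=False):
    """notch angle in deg (world) via tree pattern vs rect1.png; searches centre +-6 mm"""
    t=polar(cv2.imread('pics/rect1.png')[:,:,::-1].copy(),(225,205)); w=plate(im,c,ctr); best=None
    F=np.fft.rfft(t-t.mean(),axis=0)
    for dx in range(-14,15,2):
        for dy in range(-14,15,2):
            p=polar(w,(220+dx,220+dy)); G=np.fft.rfft(p-p.mean(),axis=0)
            cc=np.fft.irfft((G*F.conj()).sum(1),720)/(np.linalg.norm(t-t.mean())*np.linalg.norm(p-p.mean())+1); k=cc.argmax()
            if best is None or cc[k]>best[0]: best=(cc[k],(200.1+k*.5)%360,ctr[0]+dx*.5,ctr[1]+dy*.5)
    return np.round(best,2)
E
python3 - <<'E'
from h import *
s=ctrl.state();print(s['tool_pos'],s['force'])
v=np.array(s['tool_pos'])[:2]-[572,49.2];print('tool ang',np.degrees(np.arctan2(v[1],v[0]))%360,np.hypot(*v))
for n in ['s0','s4']: print(n,angle(cv2.imread(f'pics/{n}.png')[:,:,::-1].copy(),cam('scene')))
for n in ['d0','d3']: print(n,angle(cv2.imread(f'pics/{n}.png')[:,:,::-1].copy(),cam('side')))
im=viewer.capture('scene');print('now',angle(im,cam('scene')));im=viewer.capture('side');print('now',angle(im,cam('side')))
E
```

```text
[539.00405203 -15.95142738   2.62043722] [-19.24491294   3.2270663    0.26905255]
tool ang 243.14006071163323 73.0304119670113
s0 [  0.89 200.1  572.    52.2 ]
s4 [  0.9 229.6 574.   50.2]
d0 [  0.93 200.1  573.    50.2 ]
d3 [  0.86 200.1  573.    50.2 ]
now [  0.9 231.1 574.   50.2]
now [  0.92 231.6  575.    47.2 ]
```

```bash
python3 - <<'E'
from h import *
R=down(np.radians(20.1+48)); a=np.radians(248.0); v=72*np.array([np.cos(a),np.sin(a),0])
for k in range(7,85,7):
    d=Rn.from_euler('z',k,degrees=True).apply(v)-v;print(k,R.inv().apply(d).round(1)[:2].tolist(),round(-np.radians(k),3))
E
```

```text
7 [0.5, 8.8] -0.122
14 [2.1, 17.4] -0.244
21 [4.7, 25.8] -0.367
28 [8.4, 33.8] -0.489
35 [12.9, 41.3] -0.611
42 [18.4, 48.2] -0.733
49 [24.7, 54.4] -0.855
56 [31.6, 59.7] -0.977
63 [39.2, 64.2] -1.1
70 [47.3, 67.7] -1.222
77 [55.7, 70.3] -1.344
84 [64.3, 71.7] -1.466
```

Emit:
{"fn": "step_arm", "kwargs": {
  "steps": [
    [1,0,0,-3,0,0,0],
    [1,0.5,8.8,-3,0,0,-0.122],
    [1,2.1,17.4,-3,0,0,-0.244],
    [1,4.7,25.8,-3,0,0,-0.367],
    [1,8.4,33.8,-3,0,0,-0.489],
    [1,12.9,41.3,-3,0,0,-0.611],
    [1,18.4,48.2,-3,0,0,-0.733],
    [1,24.7,54.4,-3,0,0,-0.855],
    [1,31.6,59.7,-3,0,0,-0.977],
    [1,39.2,64.2,-3,0,0,-1.1],
    [1,47.3,67.7,-3,0,0,-1.222]
  ]
}}

```text
t: 13.65
tool_pos: [624.7, 0.9, 6.4]
ee_rot: [-0.001, 0.355, 0.935, -0.001]
force: [-4.6, -4.6, -2.3]
width: 0.4
grip_force: 3.3
```

```bash
cat > chk.py <<'E'
from h import *
s=ctrl.state();print(s['t'],s['tool_pos'].round(1) if hasattr(s['tool_pos'],'round') else s['tool_pos'],np.round(s['force'],1))
v=np.array(s['tool_pos'])[:2]-[572,49.2];print('tool ang',np.degrees(np.arctan2(v[1],v[0]))%360,np.hypot(*v))
print('now',angle(viewer.capture('scene'),cam('scene')),angle(viewer.capture('side'),cam('side')))
E
python3 chk.py; python3 - <<'E'
from h import *
R=down(np.radians(20.1+118)); a=np.radians(318.0); v=72*np.array([np.cos(a),np.sin(a),0])
for k in range(7,71,7):
    d=Rn.from_euler('z',k,degrees=True).apply(v)-v;print(k,R.inv().apply(d).round(1)[:2].tolist(),round(-np.radians(k),3))
E
```

```text
13.65 [624.7   0.9   6.4] [-4.6 -4.6 -2.3]
tool ang 317.51425746186 71.45550492090753
now [  0.81 304.6  572.    53.2 ] [  0.93 307.1  574.    50.2 ]
7 [0.5, 8.8] -0.122
14 [2.1, 17.4] -0.244
21 [4.7, 25.8] -0.367
28 [8.4, 33.8] -0.489
35 [12.9, 41.3] -0.611
42 [18.4, 48.2] -0.733
49 [24.7, 54.4] -0.855
56 [31.6, 59.7] -0.977
63 [39.2, 64.2] -1.1
70 [47.3, 67.7] -1.222
```

Emit:
{"fn": "step_arm", "kwargs": {
  "steps": [
    [1,0.5,8.8,0,0,0,-0.122],
    [1,2.1,17.4,0,0,0,-0.244],
    [1,4.7,25.8,0,0,0,-0.367],
    [1,8.4,33.8,0,0,0,-0.489],
    [1,12.9,41.3,0,0,0,-0.611],
    [1,18.4,48.2,0,0,0,-0.733],
    [1,24.7,54.4,0,0,0,-0.855],
    [1,31.6,59.7,0,0,0,-0.977],
    [1,31.6,59.7,0,0,0,-0.977]
  ]
}}

```text
t: 14.65
tool_pos: [644.4, 64.2, 8.1]
ee_rot: [0.003, -0.123, 0.992, -0.002]
force: [6.7, -16.8, 1.4]
width: 0.2
grip_force: 9.3
```

```bash
python3 chk.py; python3 -c "
from h import *
print(ctrl.state()['qpos'],rows((502,34,240),R=rot())); ctrl"
```

```text
14.65 [644.4  64.2   8.1] [  6.7 -16.8   1.4]
tool ang 11.680194722670365 73.98126606147292
now [2.500e-01 3.576e+02 5.740e+02 5.420e+01] [  0.92 357.1  574.    52.2 ]
[-1.28250968e-03  7.43046609e-01  1.65748722e+00 -4.06533334e-03
  7.35303734e-01 -1.81217866e+00] ([144.3, 3.9, -232.7], [0.0, 0.0, 0.0])
```

Emit:
{"fn": "step_arm", "kwargs": {
  "steps": [
    [1,0.5,8.8,0,0,0,-0.122],
    [1,1.6,15,0,0,0,-0.21],
    [1,1.6,15,0,0,0,-0.21]
  ]
}}

```text
t: 15.05
tool_pos: [638.0, 80.9, 7.5]
ee_rot: [0.002, -0.226, 0.974, -0.001]
force: [4.1, -2.4, -0.9]
width: 0.7
grip_force: 1.9
```

```bash
python3 chk.py
```

```text
15.05 [638.   80.9   7.5] [ 4.1 -2.4 -0.9]
tool ang 25.658884545532572 73.24178421746498
now [1.50e-01 1.21e+01 5.72e+02 5.32e+01] [  0.93  12.1  572.    51.2 ]
```

Emit:
{"fn": "step_arm", "kwargs": {
  "steps": [
    [1,0,-3,0,0,0,0],
    [1,0,-3,-15,0,0,0],
    [1,0,-3,-50,0,0,0],
    [1,0,-3,-100,0,0,0],
    [1,0,-3,-150,0,0,0],
    [1,0,-3,-200,0,0,0],
    [1,0,-3,-230,0,0,0],
    [1,0,-3,-230,0,0,0],
    [1,0,-3,-230,0,0,0]
  ]
}}

```text
t: 16.05
tool_pos: [637.6, 78.6, 237.9]
ee_rot: [0.0, -0.226, 0.974, -0.0]
force: [0.0, -0.6, 0.1]
width: 0.4
grip_force: 0.0
```

```bash
python3 chk.py; python3 - <<'E'
from h import *
s=ctrl.state(); im=save('wrist','w5');c=cam('wrist',s);print(angle(im,c))
# frame corners + mark: project expected, refine by eye-free check
w=plate(im,c,(572,49.2)); cv2.imwrite('pics/w5r.png',w[:,:,::-1])
E
```

```text
16.05 [637.6  78.6 237.9] [ 0.  -0.6  0.1]
tool ang 24.107606388383648 71.90412061536031
now [  0.9  12.1 572.   53.2] [  0.93  12.6  572.    51.2 ]
[  0.96  12.6  572.    52.2 ]
```

View pics/w5r.png

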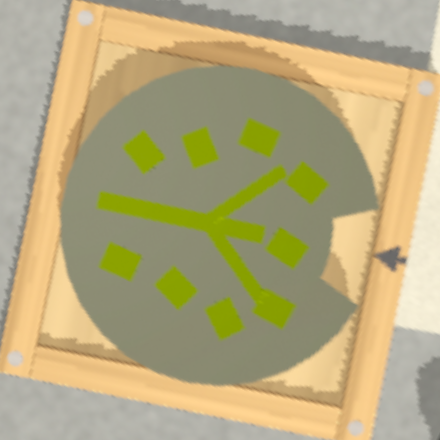

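The notch now faces the arrow: notch mid (365,256), arrow (390,258), under 1° off. Next I'll look at board A from close by.

```bash
python3 -c "
from h import *
print(rows((415,-350,240),np.radians(103)))"
```

```text
([388.4, -286.8, -3.7], [-0.001, -0.002, 1.8])
```

Emit:
{"fn": "step_arm", "kwargs": {
  "steps": [
    [-1,36,-26,0,0,0,0.15],
    [-1,72,-53,0,0,0,0.3],
    [-1,108,-80,0,0,0,0.45],
    [-1,144,-106,0,0,0,0.6],
    [-1,180,-133,0,0,0,0.75],
    [-1,216,-160,0,0,0,0.9],
    [-1,252,-186,0,0,0,1.05],
    [-1,288,-213,0,0,0,1.2],
    [-1,324,-240,0,0,0,1.35],
    [-1,360,-266,0,0,0,1.5],
    [-1,388,-287,0,0,0,1.65],
    [-1,388,-287,0,0,0,1.8]
  ]
}}

```text
t: 17.4
tool_pos: [414.1, -353.0, 235.7]
ee_rot: [-0.001, 0.626, 0.779, -0.0]
force: [1.5, 0.7, -0.3]
width: 90.9
grip_force: 0.0
```

```bash
cat >> h.py <<'E'
def rect(im,c,ctr,z,n=440,sc=.5):
    pts=np.array([(0,0),(n,0),(n,n),(0,n)],np.float32)
    src=np.array([proj(c,(ctr[0]+(p[0]-n/2)*sc,ctr[1]+(p[1]-n/2)*sc,z)) for p in pts],np.float32)
    return cv2.warpPerspective(im,cv2.getPerspectiveTransform(src,pts),(n,n))
E
python3 - <<'E'
from h import *
s=ctrl.state();print(s['tool_pos'],s['qpos'])
im=save('wrist','b1');c=cam('wrist',s)
print([(d['rect'],round(d['score'],2)) for d in viewer.look_for('wrist','board_handle')])
g=(397,-282)
w=rect(im,c,g,12);w2=rect(im,c,g,42);v=np.hstack([w[60:380,60:380],w2[60:380,60:380]]);cv2.imwrite('pics/b1r.png',v[:,:,::-1])
hsv=cv2.cvtColor(w,cv2.COLOR_RGB2HSV)
m=((hsv[...,1]>110)&(hsv[...,0]<25)).astype(np.uint8); m=cv2.morphologyEx(m,cv2.MORPH_CLOSE,np.ones((9,9)))
cs=max(cv2.findContours(m,0,2)[0],key=cv2.contourArea);r=cv2.minAreaRect(cs);print('board',g+(np.array(r[0])-220)*.5,np.array(r[1])*.5,r[2])
h2=cv2.cvtColor(w2,cv2.COLOR_RGB2HSV);m=((h2[...,2]<130)&(h2[...,1]>100)&(h2[...,0]<25)).astype(np.uint8);m[:120]=0;m[320:]=0;m[:,:120]=0;m[:,320:]=0
cs=max(cv2.findContours(m,0,2)[0],key=cv2.contourArea);r=cv2.minAreaRect(cs);print('handle',g+(np.array(r[0])-220)*.5,np.array(r[1])*.5,r[2])
E
```

```text
[ 414.13618688 -353.01294484  235.69308952] [-8.26989985e-01  3.38457143e-01  1.70663559e+00 -6.28568052e-04
  1.09855746e+00 -1.04352496e+00]
[([503.6, 210.1, 136.4, 67.9], 0.56)]
board [ 391.60411072 -293.72301483] [149.11636353 148.82763672] 10.135749816894531
handle [ 390.05400085 -293.42199707] [23.6575985  80.90093994] 10.30484676361084
```

View pics/b1r.png

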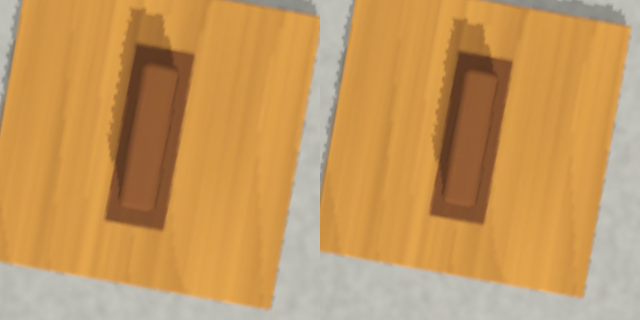

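```bash
python3 -c "
from h import *
print(ctrl.state()['tool_pos'],rows((391.8,-293.5,12),np.radians(100.1)))"
```

```text
[ 415.35509482 -350.51605487  235.83970497] ([60.3, -10.1, 224.0], [-0.001, -0.002, 0.046])
```

Emit:
{"fn": "step_arm", "kwargs": {
  "steps": [
    [-1,60,-10,50,0,0,0.046],
    [-1,60,-10,100,0,0,0.046],
    [-1,60,-10,150,0,0,0.046],
    [-1,60,-10,190,0,0,0.046],
    [-1,60,-10,210,0,0,0.046],
    [-1,60,-10,218,0,0,0.046],
    [-1,60,-10,224,0,0,0.046],
    [-1,60,-10,224,0,0,0.046]
  ]
}}

```text
t: 18.3
tool_pos: [393.4, -293.9, 13.5]
ee_rot: [0.0, 0.64, 0.769, -0.0]
force: [0.6, 0.0, 0.8]
width: 94.9
grip_force: 0.0
```

Emit:
{"fn": "step_arm", "kwargs": {
  "steps": [
    [1,0,0,0,0,0,0],
    [1,0,0,0,0,0,0],
    [1,0,0,0,0,0,0],
    [1,0,0,0,0,0,0],
    [1,0,0,0,0,0,0],
    [1,0,0,0,0,0,0],
    [1,0,0,0,0,0,0],
    [1,0,0,0,0,0,0]
  ]
}}

```text
t: 19.1
tool_pos: [392.9, -293.8, 13.0]
ee_rot: [-0.0, 0.64, 0.768, -0.0]
force: [0.1, 0.5, 0.0]
width: 36.5
grip_force: 0.0
```

Emit:
{"fn": "step_arm", "kwargs": {
  "steps": [
    [1,0,0,0,0,0,0],
    [1,0,0,0,0,0,0],
    [1,0,0,0,0,0,0],
    [1,0,0,0,0,0,0],
    [1,0,0,0,0,0,0],
    [1,0,0,0,0,0,0]
  ]
}}

```text
t: 19.7
tool_pos: [392.8, -293.8, 13.0]
ee_rot: [-0.0, 0.64, 0.768, -0.0]
force: [-1.4, -0.4, -0.9]
width: 17.8
grip_force: 30.0
```

```bash
python3 -c "
from h import *
print(rows((573.6,50.9,43),np.radians(101.6)))"
```

```text
([306.5, 239.9, -30.0], [-0.0, -0.0, -0.021])
```

Emit:
{"fn": "step_arm", "kwargs": {
  "steps": [
    [1,0,0,-10,0,0,0],
    [1,0,0,-30,0,0,0],
    [1,0,0,-60,0,0,0],
    [1,0,0,-90,0,0,0],
    [1,0,0,-120,0,0,0],
    [1,0,0,-120,0,0,0]
  ]
}}

```text
t: 20.3
tool_pos: [394.1, -294.8, 136.7]
ee_rot: [0.003, 0.64, 0.768, -0.0]
force: [0.8, 0.1, -2.9]
width: 17.7
grip_force: 30.0
```

Emit:
{"fn": "step_arm", "kwargs": {
  "steps": [
    [1,30,24,0,0,0,-0.01],
    [1,60,48,0,0,0,-0.02],
    [1,92,72,0,0,0,-0.02],
    [1,122,96,0,0,0,-0.02],
    [1,153,120,0,0,0,-0.02],
    [1,184,144,0,0,0,-0.02],
    [1,214,168,0,0,0,-0.02],
    [1,245,192,0,0,0,-0.02],
    [1,276,216,0,0,0,-0.02],
    [1,298,233,0,0,0,-0.02],
    [1,306,240,0,0,0,-0.02],
    [1,306,240,0,0,0,-0.02]
  ]
}}

```text
t: 21.5
tool_pos: [573.8, 51.3, 132.1]
ee_rot: [-0.0, 0.632, 0.775, -0.0]
force: [-0.3, 0.1, -3.8]
width: 17.8
grip_force: 30.0
```

```bash
cat >> h.py <<'E'
def board(camname,z,ctr,im=None,lo=110):
    im=viewer.capture(camname) if im is None else im; w=rect(im,cam(camname),ctr,z); h=cv2.cvtColor(w,cv2.COLOR_RGB2HSV)
    return w,h
E
python3 - <<'E'
from h import *
s=ctrl.state();print(s['tool_pos'],s['qpos'],s['width'],s['grip_force'])
print(rows((573.6,50.9,43),np.radians(101.6)))
for cn in ['scene','side']:
    print(cn,[(d['rect'],round(d['score'],2)) for d in (viewer.capture(cn),viewer.look_for(cn,'board_handle'))[1]])
E
```

```text
[573.79212111  51.25960159 132.07701156] [-2.55140497e-02  4.97492827e-01  1.75289000e+00 -8.41939237e-05
  8.92386203e-01 -2.28242664e-01] 17.77386801154713 29.99882698059082
([-0.3, -0.2, 89.1], [-0.001, -0.0, 0.0])
scene [([312.9, 206.1, 73.0, 62.7], 0.83), ([158.8, 191.6, 69.1, 62.2], 0.78)]
side [([285.7, 202.9, 67.4, 45.1], 0.88), ([339.2, 153.1, 26.3, 20.6], 0.8), ([293.2, 236.6, 51.7, 34.7], 0.42)]
```

Emit:
{"fn": "step_arm", "kwargs": {
  "steps": [
    [1,0,0,30,0,0,0],
    [1,0,0,60,0,0,0],
    [1,0,0,75,0,0,0],
    [1,0,0,82,0,0,0],
    [1,0,0,85,0,0,0],
    [1,0,0,86,0,0,0],
    [1,0,0,87,0,0,0],
    [1,0,0,87,0,0,0]
  ]
}}

```text
t: 22.5
tool_pos: [574.2, 50.3, 46.6]
ee_rot: [0.0, 0.633, 0.774, 0.0]
force: [0.3, 0.3, -3.5]
width: 17.4
grip_force: 30.0
```

Emit:
{"fn": "step_arm", "kwargs": {
  "steps": [
    [1,0,0,0.5,0,0,0],
    [1,0,0,1,0,0,0],
    [1,0,0,1.5,0,0,0],
    [1,0,0,1.5,0,0,0]
  ]
}}

```text
t: 22.9
tool_pos: [573.9, 50.4, 44.5]
ee_rot: [0.0, 0.633, 0.774, -0.0]
force: [0.7, 0.1, -2.3]
width: 17.8
grip_force: 30.0
```

Emit:
{"fn": "step_arm", "kwargs": {
  "steps": [
    [1,0,0,0.5,0,0,0],
    [1,0,0,1,0,0,0],
    [1,0,0,1.5,0,0,0],
    [1,0,0,1.5,0,0,0]
  ]
}}

```text
t: 23.3
tool_pos: [573.9, 50.4, 43.1]
ee_rot: [0.0, 0.633, 0.774, -0.0]
force: [0.1, -0.6, -0.8]
width: 17.6
grip_force: 30.0
```

Emit:
{"fn": "step_arm", "kwargs": {
  "steps": [
    [-0.3,0,0,0,0,0,0],
    [-0.3,0,0,0,0,0,0],
    [-0.3,0,0,0,0,0,0],
    [-0.3,0,0,0,0,0,0],
    [-0.3,0,0,-10,0,0,0],
    [-0.3,0,0,-50,0,0,0],
    [-0.3,-20,0,-100,0,0,0],
    [-0.3,-50,0,-150,0,0,0],
    [-0.3,-80,0,-190,0,0,0],
    [-0.3,-80,0,-190,0,0,0],
    [-0.3,-80,0,-190,0,0,0],
    [-0.3,-80,0,-190,0,0,0]
  ]
}}

```text
t: 24.5
tool_pos: [589.2, -27.5, 232.0]
ee_rot: [-0.001, 0.633, 0.774, -0.0]
force: [0.6, 1.4, -0.1]
width: 61.5
grip_force: 0.0
```

```bash
cat > bd.py <<'E'
from h import *
import sys
s=ctrl.state();print(s['t'],s['tool_pos'])
im=save('wrist',sys.argv[1]);c=cam('wrist',s);g=(572,51)
w=rect(im,c,g,42);cv2.imwrite(f'pics/{sys.argv[1]}r.png',w[:,:,::-1]); h=cv2.cvtColor(w,cv2.COLOR_RGB2HSV)
for u in [(220,170),(160,160),(220,220),(100,30),(30,220),(220,400)]: print(u,h[u[1],u[0]],end=' ')
m=((h[...,0]<22)&(h[...,1]>140)).astype(np.uint8);m=cv2.morphologyEx(m,cv2.MORPH_OPEN,np.ones((7,7)))
for cs in sorted(cv2.findContours(m,0,2)[0],key=cv2.contourArea)[-2:]: r=cv2.minAreaRect(cs);print('board',g+(np.array(r[0])-220)*.5,np.array(r[1])*.5,r[2])
# frame dowels in plane z=14
w=rect(im,c,g,14);cv2.imwrite(f'pics/{sys.argv[1]}f.png',w[:,:,::-1]);gy=cv2.cvtColor(w,cv2.COLOR_RGB2HSV);yaw=np.radians(11.7)
m=(gy[...,1]<60).astype(np.uint8);n,l,st,ce=cv2.connectedComponentsWithStats(m)
print([ (g+(ce[i]-220)*.5).round(1).tolist() for i in range(1,n) if 40<st[i,4]<350])
E
python3 bd.py b2; python3 -c "
import cv2,numpy as np
cv2.imwrite('pics/b2x.png',np.hstack([cv2.imread('pics/b2r.png')[:,:395],cv2.imread('pics/b2f.png')[:,:395]]))"
```

```text
24.5 [589.16868332 -27.48215416 231.97646042]
(220, 170) [ 12 169 104] (160, 160) [ 17 177 184] (220, 220) [ 13 171 121] (100, 30) [ 17 131 173] (30, 220) [ 20  35 130] (220, 400) [ 18 118 236] board [574.49557495  50.81873322] [149.62663269 150.32139587] 11.449338912963867
[[501.5, -56.0], [678.4, -19.6], [660.2, 68.8], [465.1, 121.0], [555.3, 131.6], [642.2, 157.4]]
```

Board is centred at (574.5,50.8) and the frame at (571.8,50.7), so it lies flat and within 3 mm. Next, weight 1: a look from near.

```bash
cat > wt.py <<'E'
from h import *
import sys
def weight(g,n=400,tag='wt'):
    s=ctrl.state(); im=save('wrist',tag);c=cam('wrist',s)
    w=rect(im,c,g,23,n);cv2.imwrite(f'pics/{tag}r.png',w[:,:,::-1]); h=cv2.cvtColor(w,cv2.COLOR_RGB2HSV).astype(int)
    m=((h[...,0]<22)&(h[...,1]>90)&(h[...,2]>70)).astype(np.uint8);m=cv2.morphologyEx(m,cv2.MORPH_OPEN,np.ones((5,5)))
    d=((h[...,2]<85)&(h[...,1]<60)).astype(np.uint8);d=cv2.morphologyEx(d,cv2.MORPH_OPEN,np.ones((9,9)))
    out=[]
    for cs in cv2.findContours(m,0,2)[0]:
        a=cv2.contourArea(cs)*.25
        if 700<a<2600:
            r=cv2.minAreaRect(cs);p=g+(np.array(r[0])-n/2)*.5
            ax=cv2.fitLine(cs,cv2.DIST_L2,0,.01,.01).ravel()[:2]
            e=[d[tuple(np.clip((np.array(r[0])+k*ax*100)[::-1].astype(int)+0,5,n-6))] for k in(-1,1)]
            f=lambda k:sum(d[tuple(np.clip((np.array(r[0])+k*ax*t)[::-1].astype(int),0,n-1))] for t in range(75,160,5))
            out.append((p.round(1),(np.array(r[1])*.5).round(1),round(np.degrees(np.arctan2(ax[1],ax[0])),1),'dark-,+',f(-1),f(1)))
    return out
if __name__=='__main__':
    s=ctrl.state();print(s['t'],np.round(s['tool_pos'],1),np.round(s['qpos'],2))
    for o in weight((float(sys.argv[1]),float(sys.argv[2]))):print(*o)
E
python3 -c "
from h import *
print(rows((562,257,235),np.radians(104)))"
```

```text
([283.9, 30.3, -3.3], [-0.002, -0.001, -0.043])
```

Emit:
{"fn": "step_arm", "kwargs": {
  "steps": [
    [-1,45,5,0,0,0,-0.04],
    [-1,90,10,0,0,0,-0.04],
    [-1,135,15,0,0,0,-0.04],
    [-1,180,20,0,0,0,-0.04],
    [-1,225,25,0,0,0,-0.04],
    [-1,265,28,0,0,0,-0.04],
    [-1,284,30,0,0,0,-0.04],
    [-1,284,30,0,0,0,-0.04],
    [-1,284,30,0,0,0,-0.04],
    [-1,284,30,0,0,0,-0.04]
  ]
}}

```text
t: 25.55
tool_pos: [562.4, 255.5, 232.3]
ee_rot: [-0.0, 0.617, 0.787, -0.001]
force: [-0.3, -0.7, -0.7]
width: 95.1
grip_force: 0.0
```

```bash
python3 wt.py 545 325; cp pics/wt.png pics/wt1.png
```

```text
25.55 [562.4 255.5 232.3] [ 0.32  0.45  1.53 -0.    1.16  0.08]
[513.  336.2] [23.5 67.4] -53.2 dark-,+ 0 0
```

```bash
python3 - <<'E'
from h import *
im=cv2.imread('pics/wt1.png')[:,:,::-1].copy();s=ctrl.state();c=cam('wrist',s)
a=np.radians(-53.2);u=np.array([np.cos(a),np.sin(a)])
for k in range(-110,111,10):
    p=np.array([513,336.2])+k*u; q=proj(c,(*p,23)).astype(int); print(k,q,im[q[1],q[0]] if 0<=q[1]<480 and 0<=q[0]<640 else None)
viewer.capture('scene');print([(d['rect'],round(d['score'],2)) for d in viewer.look_for('scene','weight1_mid')])
viewer.capture('wrist');print([(d['rect'],round(d['score'],2)) for d in viewer.look_for('wrist','weight1_mid')])
E
```

```text
-110 [255  36] [188 187 179]
-100 [259  45] [182 181 174]
-90 [263  55] [181 180 172]
-80 [267  64] [113 111 111]
-70 [271  73] [111 110 108]
-60 [275  82] [114 111 110]
-50 [278  92] [112 111 109]
-40 [282 100] [113 111 111]
-30 [286 109] [190 149  96]
-20 [290 118] [238 195 131]
-10 [293 127] [236 193 130]
0 [297 135] [240 196 133]
10 [301 144] [241 198 133]
20 [304 152] [242 199 134]
30 [308 160] [241 197 133]
40 [311 168] [182 181 174]
50 [315 176] [185 185 177]
60 [318 184] [182 181 173]
70 [321 192] [181 181 172]
80 [325 200] [179 179 170]
90 [328 208] [185 185 176]
100 [331 216] [181 180 172]
110 [334 223] [178 178 170]
[([454.5, 244.5, 19.3, 38.7], 0.82)]
[([155.6, 83.6, 98.6, 77.1], 0.95)]
```

Weight 1 has been knocked aside. It now has its handle centre at (513,336), axis at −53°, and its base at the upper left (wrist px 271,73).

```bash
python3 -c "
from h import *
print(rows((516.6,331.4,0),np.radians(126.8)))"
```

```text
([84.7, -26.9, 233.0], [0.0, 0.0, -0.402])
```

Emit:
{"fn": "step_arm", "kwargs": {
  "steps": [
    [-1,40,-13,40,0,0,-0.15],
    [-1,85,-27,80,0,0,-0.3],
    [-1,85,-27,130,0,0,-0.4],
    [-1,85,-27,180,0,0,-0.4],
    [-1,85,-27,205,0,0,-0.4],
    [-1,85,-27,218,0,0,-0.4],
    [-1,85,-27,226,0,0,-0.4],
    [-1,85,-27,230,0,0,-0.4],
    [-1,85,-27,233,0,0,-0.4],
    [-1,85,-27,233,0,0,-0.4]
  ]
}}

```text
t: 26.8
tool_pos: [516.7, 332.5, 1.1]
ee_rot: [0.001, 0.448, 0.894, 0.001]
force: [0.1, -0.2, 0.5]
width: 95.2
grip_force: 0.0
```

Emit:
{"fn": "step_arm", "kwargs": {
  "steps": [
    [1,0,0,0,0,0,0],
    [1,0,0,0,0,0,0],
    [1,0,0,0,0,0,0],
    [1,0,0,0,0,0,0],
    [1,0,0,0,0,0,0],
    [1,0,0,0,0,0,0],
    [1,0,0,0,0,0,0],
    [1,0,0,0,0,0,0],
    [1,0,0,0,0,0,0],
    [1,0,0,0,0,0,0],
    [1,0,0,0,0,0,0],
    [1,0,0,0,0,0,0]
  ]
}}

```text
t: 28.0
tool_pos: [516.1, 332.3, -0.0]
ee_rot: [0.0, 0.448, 0.894, -0.0]
force: [-0.2, -0.6, -0.3]
width: 23.6
grip_force: 30.0
```

Emit:
{"fn": "step_arm", "kwargs": {
  "steps": [
    [1,0,0,-15,0,0,0],
    [1,0,0,-35,0,0,0],
    [1,0,0,-65,0,0,0],
    [1,0,0,-100,0,0,0],
    [1,0,0,-135,0,0,0],
    [1,0,0,-160,0,0,0],
    [1,0,0,-170,0,0,0],
    [1,0,0,-170,0,0,0],
    [1,0,0,-170,0,0,0],
    [1,0,0,-170,0,0,0]
  ]
}}

```text
t: 29.0
tool_pos: [515.5, 332.0, 168.4]
ee_rot: [-0.001, 0.448, 0.894, -0.001]
force: [0.2, 0.6, -6.1]
width: 22.8
grip_force: 30.0
```

```bash
cat > att.py <<'E'
from h import *
for i in range(2):
    s=ctrl.state();F=np.array(s['force']);T=np.array(s['torque']);R=rot(s)
    print(s['t'],np.round(s['tool_pos'],1),'F',F.round(1),'Ttool',R.inv().apply(T).round(3),'Ftool',R.inv().apply(F).round(1),s['width'],s['grip_force'])
    if i==0: viewer.capture('side')
# steel outline in wrist view: dark-grey pixels near the tool plane
im=save('wrist','att'); ci=viewer.camera_info('wrist');K=np.array(ci['camera_matrix']);M=np.linalg.inv(np.array(ci['mount']))
h=cv2.cvtColor(im,cv2.COLOR_RGB2HSV).astype(int); m=((h[...,0]<22)&(h[...,1]>90)&(h[...,2]>60)).astype(np.uint8); 
n,l,st,ce=cv2.connectedComponentsWithStats(m); print('wood',[(st[i].tolist()) for i in range(1,n) if st[i,4]>300])
print('w?',[(np.round(d['rect']).tolist(),round(d['score'],2)) for d in viewer.look_for('wrist','weight1_mid')])
for ph in (0,30,60,90):
    a=np.radians(ph);g=np.array([0,0,-27]);  # true grasp point about 27 behind the state's TCP
    b=[g+d*np.array([np.cos(a),0,np.sin(a)]) for d in (42,84)]
    print(ph,[ (lambda q:(q[:2]/q[2]).round())(K@(M@np.array([*p,1]))[:3]) for p in b])
E
python3 att.py
```

```text
29.0 [515.5 332.  168.4] F [ 0.2  0.6 -6.1] Ttool [-0.153 -0.113  0.004] Ftool [0.4 0.5 6.1] 22.800665121642226 29.996788501739502
29.05 [515.6 332.1 168.5] F [ 0.1 -0.  -4.5] Ttool [-0.105 -0.105 -0.029] Ftool [-0.1  0.1  4.5] 22.741111481437905 29.99681442975998
wood [[580, 51, 60, 35, 1689], [163, 160, 68, 30, 1586], [302, 250, 44, 53, 1959], [367, 288, 13, 62, 411], [299, 335, 50, 24, 941], [371, 359, 108, 7, 314]]
w? [([165.0, 136.0, 119.0, 58.0], 0.7), ([162.0, 342.0, 9.0, 23.0], 0.38)]
0 [array([322., 209.]), array([322., 117.])]
30 [array([322., 214.]), array([322., 146.])]
60 [array([322., 235.]), array([322., 194.])]
90 [array([322., 265.]), array([322., 248.])]
```

```bash
python3 - <<'E'
from h import *
im=cv2.imread('pics/att.png')[:,:,::-1].copy()
for r in range(150,330,8): print(r,[im[r,c].tolist() for c in (300,324,348)])
m=((im.max(2).astype(int)-im.min(2)<14)&(im.max(2)>95)&(im.max(2)<130)).astype(np.uint8)
m=cv2.morphologyEx(m,cv2.MORPH_OPEN,np.ones((5,5)));n,l,st,ce=cv2.connectedComponentsWithStats(m);print([st[i].tolist() for i in range(1,n) if st[i,4]>300])
E
```

```text
150 [[185, 184, 176], [181, 181, 173], [188, 187, 179]]
158 [[185, 183, 176], [183, 182, 174], [186, 186, 178]]
166 [[186, 185, 177], [181, 181, 173], [183, 181, 174]]
174 [[182, 182, 173], [182, 182, 173], [179, 178, 171]]
182 [[185, 184, 176], [182, 181, 173], [184, 182, 175]]
190 [[185, 184, 176], [186, 185, 176], [185, 185, 176]]
198 [[178, 178, 170], [181, 181, 173], [180, 180, 171]]
206 [[183, 181, 174], [97, 95, 93], [183, 183, 174]]
214 [[64, 61, 60], [99, 97, 95], [128, 127, 123]]
222 [[66, 63, 62], [97, 96, 94], [101, 98, 98]]
230 [[64, 63, 62], [99, 97, 95], [101, 99, 98]]
238 [[101, 99, 97], [101, 99, 98], [99, 99, 96]]
246 [[101, 99, 97], [206, 198, 188], [100, 99, 98]]
254 [[89, 87, 86], [216, 175, 114], [101, 99, 98]]
262 [[152, 146, 138], [218, 176, 115], [96, 94, 91]]
270 [[48, 47, 45], [219, 177, 116], [41, 40, 39]]
278 [[47, 45, 46], [220, 178, 117], [48, 47, 46]]
286 [[48, 45, 47], [220, 176, 117], [34, 33, 33]]
294 [[48, 45, 45], [168, 129, 82], [33, 33, 33]]
302 [[67, 66, 64], [140, 113, 83], [60, 60, 58]]
310 [[114, 112, 108], [113, 112, 108], [113, 112, 108]]
318 [[164, 159, 153], [165, 161, 155], [167, 163, 156]]
326 [[129, 126, 121], [129, 126, 121], [129, 126, 121]]
[[228, 140, 49, 47, 1965], [284, 204, 81, 65, 2777], [28, 303, 125, 9, 1068], [482, 303, 123, 9, 1064], [276, 304, 75, 8, 598], [275, 324, 81, 10, 666], [480, 324, 70, 10, 557], [23, 326, 133, 8, 1043]]
```

Steel sits at rows 204–265 under the fingers, so the weight swung base-down with about 8° of lean left. I'll carry it to slot 1 and take the lean out with a small tilt.

```bash
cat > place.py <<'E'
from h import *
import sys
x,y,yaw,tilt=map(float,sys.argv[1:5]); R=down(np.radians(yaw))*Rn.from_rotvec([0,tilt,0]); off=R.apply([0,0,-23.])
for z in map(float,sys.argv[5:]): # z of pivot
    print(z,rows(np.array([x,y,z])-off,R=R))
print(np.round(ctrl.state()['qpos'],2))
E
python3 place.py 525.6 75.5 101.6 -0.14 190 145 128 124
```

```text
190.0 ([-214.5, -147.0, 1.9], [0.029, -0.138, 0.438])
145.0 ([-214.5, -146.9, 46.9], [0.029, -0.138, 0.438])
128.0 ([-214.5, -146.9, 63.9], [0.029, -0.138, 0.438])
124.0 ([-214.5, -146.9, 67.9], [0.029, -0.138, 0.438])
[ 0.46  0.5   1.62 -0.    1.02 -0.18]
```

Emit:
{"fn": "step_arm", "kwargs": {
  "steps": [
    [1,-12,-8,-10,0,0,0.03],
    [1,-35,-24,-20,0,-0.02,0.08],
    [1,-62,-42,-20,0.005,-0.04,0.13],
    [1,-90,-62,-20,0.01,-0.06,0.18],
    [1,-118,-81,-20,0.015,-0.08,0.23],
    [1,-146,-100,-20,0.02,-0.1,0.29],
    [1,-172,-118,-20,0.025,-0.12,0.35],
    [1,-195,-134,-20,0.029,-0.138,0.4],
    [1,-208,-143,-15,0.029,-0.138,0.438],
    [1,-214,-147,0,0.029,-0.138,0.438],
    [1,-214,-147,2,0.029,-0.138,0.438],
    [1,-214,-147,2,0.029,-0.138,0.438]
  ]
}}

```text
t: 30.35
tool_pos: [526.1, 73.0, 167.8]
ee_rot: [0.054, 0.631, 0.773, -0.044]
force: [-0.3, -0.2, -4.5]
width: 22.8
grip_force: 30.0
```

```bash
python3 att.py; python3 - <<'E'
from h import *
im=cv2.imread('pics/att.png')[:,:,::-1].copy()
print([(r,im[r,324].tolist(),im[r,300].tolist()) for r in range(180,262,6)])
E
python3 place.py 525.6 75.5 101.6 -0.14 145 130 124
```

```text
30.35 [526.1  73.  167.8] F [-0.3 -0.2 -4.5] Ttool [-0.122  0.117  0.063] Ftool [ 0.5 -0.3  4.5] 22.773820875180302 29.997386634349823
30.4 [526.3  73.3 168.2] F [-0.3  0.4 -5. ] Ttool [-0.11   0.13  -0.002] Ftool [ 1.1 -0.3  4.9] 23.069554143319905 29.997471570968628
wood [[260, 133, 210, 153, 22009], [302, 250, 44, 53, 1971], [367, 288, 13, 62, 354], [299, 335, 50, 24, 952], [463, 434, 86, 32, 2615]]
w? []
0 [array([322., 210.]), array([322., 118.])]
30 [array([322., 215.]), array([322., 147.])]
60 [array([322., 236.]), array([322., 194.])]
90 [array([322., 266.]), array([323., 249.])]
[(180, [206, 147, 69], [199, 140, 64]), (186, [204, 147, 66], [210, 151, 71]), (192, [204, 144, 67], [210, 148, 70]), (198, [203, 143, 67], [210, 151, 70]), (204, [109, 105, 105], [209, 150, 68]), (210, [107, 105, 104], [180, 127, 71]), (216, [111, 107, 105], [71, 71, 70]), (222, [107, 105, 106], [66, 65, 64]), (228, [109, 105, 105], [72, 71, 70]), (234, [107, 105, 105], [108, 106, 105]), (240, [108, 106, 106], [107, 105, 105]), (246, [215, 208, 197], [107, 105, 105]), (252, [232, 190, 127], [107, 106, 105]), (258, [233, 190, 128], [120, 116, 114])]
145.0 ([5.4, -0.6, 46.0], [0.002, -0.0, 0.0])
130.0 ([7.5, -0.6, 60.8], [0.002, -0.0, 0.0])
124.0 ([8.3, -0.6, 66.7], [0.002, -0.0, 0.0])
[ 0.09  0.39  1.83 -0.18  0.91 -0.  ]
```

```bash
python3 - <<'E'
from h import *
ci=viewer.camera_info('wrist');K=np.array(ci['camera_matrix']);M=np.linalg.inv(np.array(ci['mount']))
P=lambda p:(lambda q:(q[:2]/q[2]).round())(K@(M@np.array([*p,1]))[:3])
for g in (-19,-23,-27):
  for al in (0,5,10,15,20,25):
    a=np.radians(al);d=np.array([np.sin(a),0,np.cos(a)]);f=np.array([np.cos(a),0,-np.sin(a)]);G=np.array([0,0,g])
    print(g,al,'base front',P(G+82*d+23*f)[1],P(G+82*d+26.5*f)[1],'steel top front',P(G+40*d+23*f)[1],'junction',P(G+40*d+12*f)[1])
E
```

```text
-19 0 base front 217.0 212.0 steel top front 228.0 junction 245.0
-19 5 base front 208.0 204.0 steel top front 224.0 junction 241.0
-19 10 base front 199.0 195.0 steel top front 220.0 junction 236.0
-19 15 base front 191.0 186.0 steel top front 215.0 junction 232.0
-19 20 base front 182.0 178.0 steel top front 212.0 junction 228.0
-19 25 base front 174.0 170.0 steel top front 208.0 junction 224.0
-23 0 base front 218.0 213.0 steel top front 230.0 junction 247.0
-23 5 base front 209.0 204.0 steel top front 225.0 junction 242.0
-23 10 base front 200.0 195.0 steel top front 221.0 junction 237.0
-23 15 base front 191.0 187.0 steel top front 217.0 junction 233.0
-23 20 base front 183.0 178.0 steel top front 213.0 junction 229.0
-23 25 base front 175.0 170.0 steel top front 209.0 junction 225.0
-27 0 base front 219.0 214.0 steel top front 231.0 junction 249.0
-27 5 base front 210.0 205.0 steel top front 226.0 junction 244.0
-27 10 base front 201.0 196.0 steel top front 222.0 junction 239.0
-27 15 base front 192.0 187.0 steel top front 218.0 junction 235.0
-27 20 base front 183.0 179.0 steel top front 214.0 junction 230.0
-27 25 base front 175.0 170.0 steel top front 211.0 junction 226.0
```

Lean in the tool frame is about 4°, so I'll halve the tilt and lower.

```bash
python3 place.py 525.6 75.5 101.6 -0.07 145 128 124
```

```text
145.0 ([7.0, -0.6, 45.9], [0.002, 0.07, 0.0])
128.0 ([9.4, -0.6, 62.7], [0.002, 0.07, 0.0])
124.0 ([9.9, -0.6, 66.7], [0.002, 0.07, 0.0])
[ 0.09  0.39  1.83 -0.18  0.91 -0.  ]
```

Emit:
{"fn": "step_arm", "kwargs": {
  "steps": [
    [1,3,0,15,0,0.035,0],
    [1,6,0,35,0,0.07,0],
    [1,8,0,50,0,0.07,0],
    [1,9,0,57,0,0.07,0],
    [1,9.4,0,61,0,0.07,0],
    [1,9.5,0,63,0,0.07,0],
    [1,9.5,0,63,0,0.07,0]
  ]
}}

```text
t: 31.2
tool_pos: [526.6, 73.8, 104.9]
ee_rot: [0.028, 0.632, 0.775, -0.021]
force: [-0.1, -0.5, -5.5]
width: 22.7
grip_force: 30.0
```

Emit:
{"fn": "step_arm", "kwargs": {
  "steps": [
    [1,0,0,1,0,0,0],
    [1,0,0,2,0,0,0],
    [1,0,0,3,0,0,0],
    [1,0,0,3,0,0,0]
  ]
}}

```text
t: 31.6
tool_pos: [527.9, 73.6, 104.0]
ee_rot: [0.03, 0.632, 0.774, -0.02]
force: [-3.0, 1.5, 20.6]
width: 22.7
grip_force: 30.1
```

Emit:
{"fn": "step_arm", "kwargs": {
  "steps": [
    [1,0,0,-1,0,0,0],
    [1,0,0,-2,0,0,0],
    [1,0,0,-2,0,0,0],
    [0,0,0,-2,0,0,0],
    [0,0,0,-2,0,0,0],
    [0,0,0,-2,0,0,0],
    [0,0,0,-2,0,0,0],
    [0,0,0,-2,0,0,0],
    [0,0,0,-2,0,0,0]
  ]
}}

```text
t: 32.5
tool_pos: [526.2, 73.4, 103.2]
ee_rot: [0.028, 0.632, 0.774, -0.022]
force: [0.2, -0.6, 0.5]
width: 47.8
grip_force: 0.0
```

Emit:
{"fn": "step_arm", "kwargs": {
  "steps": [
    [0,0,0,-20,0,0,0],
    [0,0,0,-50,0,0,0],
    [0,0,0,-90,0,0,0],
    [0,0,0,-130,0,0,0],
    [0,-20,0,-160,0,0,0],
    [0,-50,0,-170,0,-0.07,0],
    [0,-80,0,-180,0,-0.07,0],
    [0,-100,0,-180,0,-0.07,0],
    [0,-100,0,-180,0,-0.07,0],
    [0,-100,0,-180,0,-0.07,0],
    [0,-100,0,-180,0,-0.07,0]
  ]
}}

```text
t: 33.6
tool_pos: [543.2, -11.3, 289.5]
ee_rot: [0.054, 0.63, 0.773, -0.044]
force: [-0.3, 0.1, 0.0]
width: 47.5
grip_force: 0.0
```

```bash
cat > up.py <<'E'
from h import *
# standing weights: handle tops are wood discs (dia 24) at z = 42+110 ; plate/board check
s=ctrl.state();im=save('wrist','up');c=cam('wrist',s);print(s['t'],np.round(s['tool_pos'],1))
def discs(im,c,z,n=440):
    w=rect(im,c,(572,51),z,n);h=cv2.cvtColor(w,cv2.COLOR_RGB2HSV).astype(int)
    cv2.imwrite('pics/upr.png',w[:,:,::-1])
    m=((h[...,0]<22)&(h[...,1]>80)&(h[...,1]<140)&(h[...,2]>190)).astype(np.uint8);m=cv2.morphologyEx(m,cv2.MORPH_OPEN,np.ones((7,7)))
    N,l,st,ce=cv2.connectedComponentsWithStats(m);return [(((ce[i]-n/2)*.5+(572,51)).round(1).tolist(),(st[i,2:4]*.5).tolist(),st[i,4]*.25) for i in range(1,N) if st[i,4]*.25>150]
print('top',discs(im,c,152))
w=rect(im,c,(572,51),42);h=cv2.cvtColor(w,cv2.COLOR_RGB2HSV);m=((h[...,0]<22)&(h[...,1]>140)).astype(np.uint8);m=cv2.morphologyEx(m,cv2.MORPH_OPEN,np.ones((7,7)))
cs=max(cv2.findContours(m,0,2)[0],key=cv2.contourArea);r=cv2.minAreaRect(cs);print('board',np.array((572,51))+(np.array(r[0])-220)*.5,np.array(r[1])*.5,r[2])
for cn in ('scene','side'):
    im=save(cn,'up_'+cn); print(cn,[(np.round(d['rect']).tolist(),round(d['score'],2)) for d in viewer.look_for(cn,'weight1_mid')])
E
python3 up.py
```

```text
33.6 [543.2 -11.3 289.5]
top [([625.4, 34.5], [21.0, 66.0], np.float64(676.25)), ([542.0, 104.9], [146.0, 101.5], np.float64(2750.75)), ([525.1, 85.2], [21.0, 21.0], np.float64(354.25))]
board [574.04777527  50.90628815] [149.96369934 150.16633606] 11.415840148925781
scene [([452.0, 244.0, 21.0, 41.0], 0.72), ([304.0, 215.0, 89.0, 87.0], 0.61), ([181.0, 127.0, 30.0, 47.0], 0.42)]
side [([303.0, 329.0, 40.0, 15.0], 0.93)]
```

```bash
cat > ver.py <<'E'
from h import *
import sys
# verify an upright weight at (x,y): maximise wood/steel match over xy and z0 for scene and side images
def wood(p): p=p.astype(int); return (p[...,0]-p[...,2]>55)&(p[...,0]>120)&(p[...,0]-p[...,1]<75)
def steel(p): p=p.astype(int); return (p.max(-1)-p.min(-1)<22)&(p.max(-1)<125)&(p.max(-1)>30)
def score(im,c,x,y,z0=42):
    K,R,t=c; o=-R.T@t; v=np.array([x,y])-o[:2]; v/=np.linalg.norm(v); q=np.array([-v[1],v[0]]); S=0;n=0
    for z in range(48,107,6):
        st=z<82; half=17 if st else 8
        for k in (-1,-.5,0,.5,1):
            u=proj(c,(*(np.array([x,y])+q*k*half),z0+z-42)).round().astype(int); px=im[u[1],u[0]]; S+=bool(steel(px) if z-42<42 and z<84 else wood(px)); n+=1
    # outside samples at handle height must not be wood
    return S/n
if __name__=='__main__':
    g=[float(a) for a in sys.argv[1:3]]
    for cn in ('scene','side'):
        im=cv2.imread(f'pics/up_{cn}.png')[:,:,::-1]; c=cam(cn); 
        for tag,zs in (('upright',np.r_[48:152:4]),):
            print(cn,[(z,proj(c,(*g,z)).round().astype(int).tolist(),im[tuple(proj(c,(*g,z)).round().astype(int)[::-1])].tolist()) for z in range(46,165,12)])
E
python3 ver.py 525.1 80
```

```text
scene [(46, [366, 244], [94, 90, 87]), (58, [366, 242], [125, 118, 110]), (70, [367, 240], [148, 127, 104]), (82, [367, 237], [137, 108, 75]), (94, [368, 235], [143, 112, 76]), (106, [368, 233], [137, 108, 74]), (118, [368, 230], [133, 105, 74]), (130, [369, 228], [156, 123, 83]), (142, [369, 225], [177, 141, 96]), (154, [370, 223], [174, 140, 98])]
side [(46, [328, 254], [67, 64, 65]), (58, [328, 251], [87, 84, 85]), (70, [328, 249], [151, 131, 119]), (82, [328, 246], [146, 107, 73]), (94, [328, 243], [149, 110, 76]), (106, [328, 241], [149, 111, 74]), (118, [328, 238], [152, 113, 76]), (130, [328, 235], [158, 115, 79]), (142, [328, 232], [174, 128, 88]), (154, [328, 229], [166, 121, 81])]
```

Weight 1 is upright on the board. Next is weight 2; I'll look first.

```bash
python3 -c "
from h import *
print(rows((355,260,240),np.radians(45)))"
```

```text
([307.8, -129.8, 6.7], [0.071, 0.128, 0.987])
```

Emit:
{"fn": "step_arm", "kwargs": {
  "steps": [
    [-1,34,-14,0,0.01,0.02,0.1],
    [-1,68,-29,0,0.02,0.04,0.22],
    [-1,103,-43,1,0.03,0.06,0.33],
    [-1,137,-58,2,0.04,0.08,0.44],
    [-1,171,-72,3,0.05,0.1,0.55],
    [-1,205,-87,4,0.06,0.11,0.66],
    [-1,240,-101,5,0.07,0.12,0.77],
    [-1,274,-115,6,0.071,0.128,0.88],
    [-1,308,-130,7,0.071,0.128,0.987],
    [-1,308,-130,7,0.071,0.128,0.987],
    [-1,308,-130,7,0.071,0.128,0.987],
    [-1,308,-130,7,0.071,0.128,0.987]
  ]
}}

```text
t: 35.05
tool_pos: [355.6, 259.4, 239.9]
ee_rot: [-0.0, 0.924, 0.383, 0.0]
force: [-0.6, 0.2, 0.5]
width: 95.1
grip_force: 0.0
```

```bash
python3 wt.py 400 305; cat >> wt.py <<'E'
E
python3 - <<'E'
from h import *
from wt import weight
g=(400.,305.);o=weight(g)[0];s=ctrl.state();c=cam('wrist',s);im=cv2.imread('pics/wt.png')[:,:,::-1]
a=np.radians(o[2]);u=np.array([np.cos(a),np.sin(a)])
print(o,[(k,im[tuple(np.clip(proj(c,(*(o[0]+k*u),23)),0,[639,479]).astype(int)[::-1])].tolist()) for k in (-70,-55,-40,40,55,70)])
E
```

```text
35.05 [355.6 259.4 239.9] [0.48 0.18 1.93 0.   1.04 1.26]
[389.  300.1] [66.7 23.6] 41.3 dark-,+ 0 0
(array([389.2, 300.2]), array([66.5, 23.7]), np.float32(44.9), 'dark-,+', np.uint8(0), np.uint8(0)) [(-70, [179, 178, 169]), (-55, [184, 183, 175]), (-40, [137, 136, 130]), (40, [115, 112, 112]), (55, [116, 114, 113]), (70, [114, 112, 111])]
```

```bash
python3 -c "
from h import *
print(rows((384.8,296,0),np.radians(43.5)))"
```

```text
([46.5, -5.6, 239.8], [-0.0, -0.0, 0.025])
```

Emit:
{"fn": "step_arm", "kwargs": {
  "steps": [
    [-1,46,-6,40,0,0,0.025],
    [-1,46,-6,90,0,0,0.025],
    [-1,46,-6,140,0,0,0.025],
    [-1,46,-6,185,0,0,0.025],
    [-1,46,-6,212,0,0,0.025],
    [-1,46,-6,225,0,0,0.025],
    [-1,46,-6,233,0,0,0.025],
    [-1,46,-6,240,0,0,0.025],
    [-1,46,-6,240,0,0,0.025],
    [-1,46,-6,240,0,0,0.025]
  ]
}}

```text
t: 36.15
tool_pos: [383.8, 296.6, 0.4]
ee_rot: [-0.0, 0.929, 0.371, 0.001]
force: [1.0, -0.1, 0.2]
width: 95.4
grip_force: 0.0
```

Emit:
{"fn": "step_arm", "kwargs": {
  "steps": [
    [1,0,0,0,0,0,0],
    [1,0,0,0,0,0,0],
    [1,0,0,0,0,0,0],
    [1,0,0,0,0,0,0],
    [1,0,0,0,0,0,0],
    [1,0,0,0,0,0,0],
    [1,0,0,0,0,0,0],
    [1,0,0,0,0,0,0],
    [1,0,0,0,0,0,0],
    [1,0,0,0,0,0,0],
    [1,0,0,0,0,0,0],
    [1,0,0,0,0,0,0]
  ]
}}

```text
t: 37.35
tool_pos: [383.5, 296.5, -0.3]
ee_rot: [-0.0, 0.929, 0.371, 0.0]
force: [1.6, -1.8, -0.1]
width: 23.5
grip_force: 29.8
```

Emit:
{"fn": "step_arm", "kwargs": {
  "steps": [
    [1,0,0,-15,0,0,0],
    [1,0,0,-35,0,0,0],
    [1,0,0,-65,0,0,0],
    [1,0,0,-100,0,0,0],
    [1,0,0,-140,0,0,0],
    [1,0,0,-180,0,0,0],
    [1,0,0,-220,0,0,0],
    [1,0,0,-240,0,0,0],
    [1,0,0,-240,0,0,0],
    [1,0,0,-240,0,0,0],
    [1,0,0,-240,0,0,0]
  ]
}}

```text
t: 38.45
tool_pos: [382.9, 296.2, 238.5]
ee_rot: [-0.0, 0.929, 0.371, -0.001]
force: [0.4, 0.4, -0.0]
width: 0.3
grip_force: 0.0
```

```bash
cat > lean.py <<'E'
from h import *
s=ctrl.state();print(s['t'],np.round(s['tool_pos'],1),np.round(s['force'],1),s['width'],s['grip_force'])
im=save('wrist','att')
m=((im.max(2).astype(int)-im.min(2)<14)&(im.max(2)>55)&(im.max(2)<125)).astype(np.uint8)[:268]
n,l,st,ce=cv2.connectedComponentsWithStats(m);print('steel',[st[i].tolist() for i in range(1,n) if st[i,4]>400])
print([(r,im[r,324].tolist()) for r in range(150,270,6)])
E
python3 lean.py
```

```text
38.45 [382.9 296.2 238.5] [ 0.4  0.4 -0. ] 0.27470441530114714 0.0
steel [[514, 234, 68, 34, 1286]]
[(150, [186, 186, 177]), (156, [190, 188, 180]), (162, [183, 182, 174]), (168, [183, 181, 174]), (174, [188, 187, 179]), (180, [178, 179, 170]), (186, [185, 184, 176]), (192, [178, 177, 169]), (198, [179, 178, 169]), (204, [187, 186, 177]), (210, [182, 182, 174]), (216, [184, 183, 175]), (222, [190, 189, 181]), (228, [186, 186, 177]), (234, [187, 185, 177]), (240, [185, 183, 175]), (246, [187, 186, 178]), (252, [180, 180, 171]), (258, [98, 96, 95]), (264, [99, 97, 95])]
```

The grip slackened and the weight dropped. I'll find it again.

Emit:
{"fn": "step_arm", "kwargs": {
  "steps": [
    [-1,-40,0,-20,0,0,0],
    [-1,-40,0,-20,0,0,0],
    [-1,-40,0,-20,0,0,0],
    [-1,-40,0,-20,0,0,0],
    [-1,-40,0,-20,0,0,0]
  ]
}}

```text
t: 39.0
tool_pos: [354.7, 269.1, 259.0]
ee_rot: [-0.0, 0.929, 0.371, -0.001]
force: [0.1, 0.3, -0.1]
width: 35.1
grip_force: 0.0
```

```bash
python3 - <<'E'
from h import *
from wt import weight
s=ctrl.state();print(np.round(s['tool_pos'],1))
for g in [(390.,300.),(430.,300.),(390.,230.)]:
    print(g,weight(g))
print('wrist',[(np.round(d['rect']).tolist(),round(d['score'],2)) for d in viewer.look_for('wrist','weight2_mid')])
for cn in ('scene','side'):
    save(cn,'f_'+cn);print(cn,[(np.round(d['rect']).tolist(),round(d['score'],2),back(cam(cn),(d['rect'][0]+d['rect'][2]/2,d['rect'][1]+d['rect'][3]/2),23).round().tolist()) for d in viewer.look_for(cn,'weight2_mid')])
E
```

```text
[354.7 269.1 259. ]
(390.0, 300.0) [(array([305.5, 227.2]), array([46.3, 27.9]), np.float32(64.4), 'dark-,+', np.uint8(0), np.uint8(0))]
(430.0, 300.0) []
(390.0, 230.0) [(array([305.6, 227.4]), array([46.7, 27.9]), np.float32(65.0), 'dark-,+', np.uint8(0), np.uint8(0))]
wrist [([505.0, 195.0, 107.0, 55.0], 0.75)]
scene [([361.0, 222.0, 21.0, 33.0], 0.82, [489.0, 78.0, 23.0]), ([246.0, 195.0, 22.0, 38.0], 0.59, [618.0, -239.0, 23.0]), ([371.0, 264.0, 8.0, 6.0], 0.55, [560.0, 135.0, 23.0])]
side [([317.0, 229.0, 22.0, 33.0], 0.65, [550.0, 32.0, 23.0])]
```

```bash
python3 - <<'E'
from h import *
from wt import weight
s=ctrl.state();c=cam('wrist',s);im=viewer.capture('wrist')
p=back(c,(558,222),23);print(p)
g=tuple(p[:2]);r=weight(g);print(r)
for o in r:
    a=np.radians(o[2]);u=np.array([np.cos(a),np.sin(a)])
    print([(k,im[tuple(np.clip(proj(c,(*(o[0]+k*u),23)),0,[639,479]).astype(int)[::-1])].tolist()) for k in (-70,-55,-40,0,40,55,70)])
E
```

```text
[551.47853472  41.46584305  23.        ]
[]
```

```bash
python3 -c "
from h import *
print(rows((400,-50,300),R=rot()))"
```

```text
([-186.5, 262.6, -40.4], [0.0, 0.0, 0.0])
```

Emit:
{"fn": "step_arm", "kwargs": {
  "steps": [
    [-1,-20,40,-10,0,0,0],
    [-1,-40,80,-20,0,0,0],
    [-1,-60,120,-30,0,0,0],
    [-1,-80,160,-40,0,0,0],
    [-1,-100,190,-40,0,0,0],
    [-1,-120,220,-40,0,0,0],
    [-1,-140,240,-40,0,0,0],
    [-1,-150,250,-40,0,0,0]
  ]
}}

```text
t: 40.3
tool_pos: [417.7, -17.7, 299.6]
ee_rot: [-0.0, 0.929, 0.37, 0.0]
force: [0.1, 0.3, -0.3]
width: 94.9
grip_force: 0.0
```

```bash
python3 - <<'E'
from h import *
s=ctrl.state();print(np.round(s['tool_pos'],1))
for cn in ('scene','side','wrist'):
    save(cn,'f_'+cn);print(cn,[(np.round(d['rect']).tolist(),round(d['score'],2),back(cam(cn),(d['rect'][0]+d['rect'][2]/2,d['rect'][1]+d['rect'][3]/2),23).round().tolist()) for d in viewer.look_for(cn,'weight2_mid')])
E
```

```text
[417.7 -17.7 299.6]
scene [([361.0, 222.0, 20.0, 33.0], 0.85, [489.0, 77.0, 23.0])]
side [([317.0, 229.0, 20.0, 33.0], 0.89, [552.0, 35.0, 23.0])]
wrist [([301.0, 57.0, 47.0, 56.0], 0.62, [532.0, 92.0, 23.0])]
```

```bash
python3 - <<'E'
from h import *
for a,b,cn in (('s0','f_scene','scene'),('d0','f_side','side')):
    A=cv2.GaussianBlur(cv2.imread(f'pics/{a}.png'),(3,3),0).astype(int);B=cv2.GaussianBlur(cv2.imread(f'pics/{b}.png'),(3,3),0).astype(int)
    m=(abs(A-B).max(2)>28).astype(np.uint8);n,l,st,ce=cv2.connectedComponentsWithStats(m)
    for i in range(1,n):
        if st[i,4]>60: print(cn,st[i].tolist(),back(cam(cn),ce[i],20).round().tolist(),B[tuple(ce[i][::-1].astype(int))].tolist())
a=cv2.imread('pics/f_scene.png')[180:380,340:560];b=cv2.imread('pics/f_side.png')[220:420,180:400]
cv2.imwrite('pics/last.png',np.hstack([cv2.resize(a,(396,360),interpolation=3),cv2.resize(b,(396,360),interpolation=3)]))
E
```

```text
scene [228, 0, 27, 25, 257] [-119.0, -955.0, 20.0] [153, 166, 173]
scene [260, 0, 26, 30, 314] [-195.0, -851.0, 20.0] [48, 78, 111]
scene [341, 0, 50, 32, 1113] [-401.0, -518.0, 20.0] [58, 73, 88]
scene [444, 0, 10, 19, 102] [-638.0, -277.0, 20.0] [55, 70, 84]
scene [452, 0, 135, 152, 8751] [-413.0, 112.0, 20.0] [36, 45, 54]
scene [172, 2, 57, 72, 2459] [105.0, -975.0, 20.0] [152, 165, 171]
scene [410, 4, 12, 18, 116] [-523.0, -371.0, 20.0] [63, 80, 95]
scene [257, 14, 121, 119, 4022] [-38.0, -483.0, 20.0] [90, 96, 96]
scene [340, 18, 16, 26, 203] [-245.0, -521.0, 20.0] [52, 65, 76]
scene [416, 23, 15, 26, 161] [-403.0, -267.0, 20.0] [55, 69, 83]
scene [425, 23, 12, 14, 101] [-466.0, -268.0, 20.0] [55, 70, 83]
scene [403, 29, 14, 28, 251] [-347.0, -291.0, 20.0] [46, 49, 52]
scene [367, 34, 43, 48, 678] [-209.0, -304.0, 20.0] [52, 66, 78]
scene [225, 39, 27, 25, 352] [96.0, -778.0, 20.0] [125, 133, 133]
scene [408, 48, 43, 72, 1059] [-178.0, -120.0, 20.0] [36, 44, 53]
scene [274, 65, 71, 74, 1972] [138.0, -423.0, 20.0] [128, 146, 153]
scene [220, 67, 80, 77, 2210] [277.0, -543.0, 20.0
[... 1194 characters left out ...]
290, 222, 54, 45, 1305] [591.0, 44.0, 20.0] [35, 53, 87]
side [339, 230, 19, 25, 210] [505.0, -11.0, 20.0] [67, 93, 116]
side [509, 234, 24, 35, 387] [31.0, -251.0, 20.0] [51, 62, 75]
side [536, 245, 14, 14, 88] [-23.0, -267.0, 20.0] [120, 124, 128]
side [472, 246, 39, 45, 1073] [92.0, -130.0, 20.0] [40, 38, 39]
side [544, 261, 49, 53, 1214] [-136.0, -180.0, 20.0] [84, 87, 88]
side [447, 266, 55, 96, 1758] [89.0, 84.0, 20.0] [45, 45, 48]
side [480, 274, 62, 60, 890] [-8.0, -33.0, 20.0] [51, 60, 74]
side [262, 303, 31, 41, 827] [528.0, 345.0, 20.0] [107, 111, 113]
side [356, 306, 21, 34, 429] [322.0, 228.0, 20.0] [79, 116, 158]
side [302, 326, 50, 22, 676] [408.0, 314.0, 20.0] [111, 114, 117]
```

```bash
python3 - <<'E'
from h import *
for a,b,cn,(x,y,w,h) in (('s0','f_scene','scene',(415,202,55,42)),('d0','f_side','side',(350,300,34,46))):
    A=cv2.imread(f'pics/{a}.png').astype(int);B=cv2.imread(f'pics/{b}.png').astype(int)
    C=B[y:y+h,x:x+w];ch=abs(A-B).max(2)[y:y+h,x:x+w]>22
    wood=(C[...,2]-C[...,0]>40)&ch; steel=(C.max(2)-C.min(2)<14)&(C.max(2)<85)&ch
    for nm,m in (('wood',wood),('steel',steel)):
        q=np.argwhere(m)[:,::-1]+[x,y]
        P=np.array([back(cam(cn),k,23)[:2] for k in q]); 
        if len(P)>5:
            U=np.linalg.svd(P-P.mean(0))[2][0]; print(cn,nm,len(P),P.mean(0).round(),'dir',np.degrees(np.arctan2(U[1],U[0])).round(),'ext',np.ptp((P-P.mean(0))@U).round())
E
```

```text
scene wood 151 [278. 237.] dir 8.0 ext 71.0
scene steel 160 [335. 238.] dir 60.0 ext 57.0
side wood 163 [334. 204.] dir -69.0 ext 67.0
side steel 407 [308. 230.] dir 74.0 ext 111.0
```

View pics/last.png

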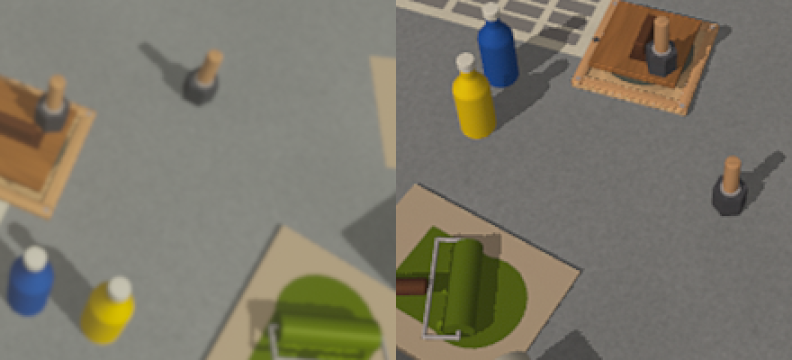

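The last picture shows weight 1 upright on the board and the dropped weight standing upright on the table at side px (365,328), scene px (451,229). It can be picked from above by its handle.

```bash
python3 - <<'E'
from h import *
print(back(cam('scene'),(451,229),20),back(cam('side'),(365,328),20))
print(back(cam('scene'),(457,211),105),back(cam('side'),(367,310),105))
s=ctrl.state(); print(rows((345,205,300),np.radians(45)))
E
```

```text
[323.78112739 243.28854183  20.        ] [319.45612093 237.76050517  20.        ]
[322.80971647 236.77650837 105.        ] [319.33315878 237.63495416 105.        ]
([98.9, -209.6, -0.2], [-0.0, -0.0, -0.025])
```

```bash
python3 -c "
from h import *
print(rows((375,185,300),np.radians(125)))"
```

```text
([106.8, -174.4, -0.3], [-0.0, -0.001, -1.422])
```

Emit:
{"fn": "step_arm", "kwargs": {
  "steps": [
    [-1,11,-17,0,0,0,-0.14],
    [-1,22,-35,0,0,0,-0.28],
    [-1,32,-52,0,0,0,-0.42],
    [-1,43,-70,0,0,0,-0.56],
    [-1,54,-87,0,0,0,-0.7],
    [-1,64,-105,0,0,0,-0.84],
    [-1,75,-122,0,0,0,-0.98],
    [-1,86,-140,0,0,0,-1.12],
    [-1,96,-157,0,0,0,-1.26],
    [-1,107,-174,0,0,0,-1.42],
    [-1,107,-174,0,0,0,-1.42],
    [-1,107,-174,0,0,0,-1.42]
  ]
}}

```text
t: 41.8
tool_pos: [375.2, 184.6, 299.7]
ee_rot: [-0.0, 0.463, 0.886, 0.0]
force: [-0.9, -0.1, 1.1]
width: 95.1
grip_force: 0.0
```

```bash
cat > top.py <<'E'
from h import *
import sys
# wood handle of an upright weight: disc top at height z
g=np.array([float(a) for a in sys.argv[1:3]]);z=float(sys.argv[3]);s=ctrl.state();im=save('wrist','top');c=cam('wrist',s);n=240
w=rect(im,c,g,z,n);h=cv2.cvtColor(w,cv2.COLOR_RGB2HSV).astype(int);m=((h[...,0]<22)&(h[...,1]>80)&(h[...,2]>60)).astype(np.uint8);m=cv2.morphologyEx(m,cv2.MORPH_OPEN,np.ones((5,5)))
N,l,st,ce=cv2.connectedComponentsWithStats(m)
v=h[...,2];print(s['t'],np.round(s['tool_pos'],1))
for i in range(1,N):
    if st[i,4]>300:
        q=v[l==i];hi=((l==i)&(v>q.max()*.9)).astype(np.uint8)
        cs=max(cv2.findContours(hi,0,2)[0],key=cv2.contourArea);r=cv2.minEnclosingCircle(cs);print('blob',g+(ce[i]-n/2)*.5,st[i,2:4]*.5,'bright disc',g+(np.array(r[0])-n/2)*.5,r[1]*.5)
E
python3 top.py 321 239 110
```

```text
41.8 [375.2 184.6 299.7]
blob [319.61166765 239.34266352] [24. 23.] bright disc [319.5  240.25] 10.514920234680176
```

```bash
python3 -c "
from h import *
print(rows((319.6,239.5,59),R=rot()))"
```

```text
([77.1, -14.3, 240.7], [0.0, 0.0, 0.0])
```

Emit:
{"fn": "step_arm", "kwargs": {
  "steps": [
    [-1,40,-7,20,0,0,0],
    [-1,77,-14,40,0,0,0],
    [-1,77,-14,80,0,0,0],
    [-1,77,-14,120,0,0,0],
    [-1,77,-14,155,0,0,0],
    [-1,77,-14,155,0,0,0]
  ]
}}

```text
t: 42.45
tool_pos: [318.6, 238.1, 142.1]
ee_rot: [-0.002, 0.464, 0.886, -0.003]
force: [-0.5, -1.0, 0.6]
width: 95.2
grip_force: 0.0
```

Emit:
{"fn": "step_arm", "kwargs": {
  "steps": [
    [-1,0,0,20,0,0,0],
    [-1,0,0,40,0,0,0],
    [-1,0,0,60,0,0,0],
    [-1,0,0,75,0,0,0],
    [-1,0,0,85,0,0,0],
    [-1,0,0,85,0,0,0]
  ]
}}

```text
t: 43.05
tool_pos: [320.7, 239.3, 60.2]
ee_rot: [-0.0, 0.464, 0.886, 0.0]
force: [-1.3, 0.3, 0.6]
width: 95.1
grip_force: 0.0
```

Reachable. Close and lift slightly.

Emit:
{"fn": "step_arm", "kwargs": {
  "steps": [
    [1,0,0,0,0,0,0],
    [1,0,0,0,0,0,0],
    [1,0,0,0,0,0,0],
    [1,0,0,0,0,0,0],
    [1,0,0,0,0,0,0],
    [1,0,0,0,0,0,0],
    [1,0,0,0,0,0,0],
    [1,0,0,0,0,0,0],
    [1,0,0,0,0,0,0],
    [1,0,0,0,0,0,0],
    [1,0,0,0,0,0,0],
    [1,0,0,0,0,0,0]
  ]
}}

```text
t: 44.25
tool_pos: [319.8, 239.3, 59.6]
ee_rot: [-0.0, 0.463, 0.886, -0.0]
force: [-1.0, -0.3, -3.0]
width: 23.5
grip_force: 30.0
```

Emit:
{"fn": "step_arm", "kwargs": {
  "steps": [
    [1,0,0,-10,0,0,0],
    [1,0,0,-30,0,0,0],
    [1,0,0,-60,0,0,0],
    [1,0,0,-100,0,0,0],
    [1,0,0,-140,0,0,0],
    [1,0,0,-180,0,0,0],
    [1,0,0,-200,0,0,0],
    [1,0,0,-200,0,0,0]
  ]
}}

```text
t: 45.05
tool_pos: [320.6, 239.7, 261.5]
ee_rot: [0.001, 0.463, 0.887, 0.002]
force: [0.3, 0.3, -8.4]
width: 23.5
grip_force: 30.0
```

```bash
python3 lean.py; python3 place.py 539.2 8.9 101.6 0 260 145 128 124
```

```text
45.05 [320.6 239.7 261.5] [ 0.3  0.3 -8.4] 23.528934970157728 29.959572851657867
steel [[283, 218, 81, 50, 1696]]
[(150, [187, 187, 179]), (156, [189, 188, 180]), (162, [190, 189, 181]), (168, [187, 186, 177]), (174, [185, 186, 175]), (180, [185, 186, 177]), (186, [185, 184, 177]), (192, [190, 189, 181]), (198, [190, 189, 181]), (204, [184, 184, 175]), (210, [185, 184, 176]), (216, [189, 188, 179]), (222, [92, 91, 90]), (228, [95, 94, 92]), (234, [115, 113, 113]), (240, [116, 114, 114]), (246, [225, 217, 207]), (252, [205, 164, 108]), (258, [208, 166, 110]), (264, [209, 167, 109])]
260.0 ([-314.4, 48.2, 22.6], [0.001, -0.001, 0.406])
145.0 ([-314.4, 48.0, 137.6], [0.001, -0.001, 0.406])
128.0 ([-314.4, 48.0, 154.6], [0.001, -0.001, 0.406])
124.0 ([-314.4, 48.0, 158.6], [0.001, -0.001, 0.406])
[ 0.48  0.09  1.98  0.    1.07 -0.13]
```

Emit:
{"fn": "step_arm", "kwargs": {
  "steps": [
    [1,-10,2,0,0,0,0.02],
    [1,-35,5,0,0,0,0.06],
    [1,-70,10,0,0,0,0.11],
    [1,-105,16,0,0,0,0.16],
    [1,-140,21,0,0,0,0.21],
    [1,-175,27,0,0,0,0.26],
    [1,-210,32,0,0,0,0.31],
    [1,-245,37,0,0,0,0.36],
    [1,-280,43,0,0,0,0.406],
    [1,-304,46,0,0,0,0.406],
    [1,-314,48,0,0,0,0.406],
    [1,-314,48,0,0,0,0.406]
  ]
}}

```text
t: 46.3
tool_pos: [539.1, 7.9, 257.4]
ee_rot: [-0.002, 0.633, 0.774, -0.001]
force: [-0.5, 1.2, -7.1]
width: 23.3
grip_force: 30.0
```

```bash
python3 lean.py|tail -1; python3 place.py 539.2 8.9 101.6 0 145 130 127 124
```

```text
[(150, [231, 188, 125]), (156, [220, 177, 117]), (162, [88, 86, 84]), (168, [76, 75, 73]), (174, [149, 100, 45]), (180, [149, 100, 46]), (186, [150, 101, 46]), (192, [155, 104, 47]), (198, [199, 140, 61]), (204, [200, 140, 62]), (210, [201, 140, 63]), (216, [177, 127, 72]), (222, [90, 90, 88]), (228, [97, 95, 93]), (234, [104, 102, 102]), (240, [127, 124, 122]), (246, [210, 203, 193]), (252, [205, 163, 106]), (258, [207, 165, 108]), (264, [207, 165, 106])]
145.0 ([-0.3, 1.2, 135.8], [-0.003, -0.002, -0.001])
130.0 ([-0.3, 1.3, 150.8], [-0.003, -0.002, -0.001])
127.0 ([-0.3, 1.3, 153.8], [-0.003, -0.002, -0.001])
124.0 ([-0.3, 1.3, 156.8], [-0.003, -0.002, -0.001])
[-0.11  0.31  1.69  0.    1.15 -0.31]
```

Emit:
{"fn": "step_arm", "kwargs": {
  "steps": [
    [1,0,0,30,0,0,0],
    [1,0,0,70,0,0,0],
    [1,0,0,110,0,0,0],
    [1,0,0,135,0,0,0],
    [1,0,0,148,0,0,0],
    [1,0,0,152,0,0,0],
    [1,0,0,153,0,0,0],
    [1,0,0,153,0,0,0]
  ]
}}

```text
t: 47.15
tool_pos: [539.1, 9.6, 107.3]
ee_rot: [0.0, 0.632, 0.775, 0.0]
force: [-0.0, -0.7, -6.9]
width: 23.7
grip_force: 30.0
```

Emit:
{"fn": "step_arm", "kwargs": {
  "steps": [
    [1,0,0,1,0,0,0],
    [1,0,0,2,0,0,0],
    [1,0,0,2,0,0,0]
  ]
}}

```text
t: 47.45
tool_pos: [539.0, 9.2, 104.9]
ee_rot: [0.0, 0.632, 0.775, 0.0]
force: [-0.1, 0.2, -6.2]
width: 23.7
grip_force: 30.0
```

Emit:
{"fn": "step_arm", "kwargs": {
  "steps": [
    [1,0,0,1,0,0,0],
    [1,0,0,2,0,0,0],
    [1,0,0,3,0,0,0],
    [1,0,0,3,0,0,0]
  ]
}}

```text
t: 47.85
tool_pos: [539.0, 9.3, 101.8]
ee_rot: [-0.0, 0.632, 0.775, 0.0]
force: [-0.4, 0.6, -2.7]
width: 23.6
grip_force: 30.0
```

Emit:
{"fn": "step_arm", "kwargs": {
  "steps": [
    [1,0,0,0.5,0,0,0],
    [1,0,0,0.5,0,0,0],
    [0,0,0,0.5,0,0,0],
    [0,0,0,0.5,0,0,0],
    [0,0,0,0.5,0,0,0],
    [0,0,0,0.5,0,0,0],
    [0,0,0,0.5,0,0,0],
    [0,0,0,0,0,0,0]
  ]
}}

```text
t: 48.65
tool_pos: [538.9, 9.2, 101.5]
ee_rot: [-0.0, 0.632, 0.775, 0.0]
force: [-0.5, 1.4, 0.7]
width: 47.0
grip_force: 0.0
```

Emit:
{"fn": "step_arm", "kwargs": {
  "steps": [
    [0,0,0,-15,0,0,0],
    [0,0,0,-50,0,0,0],
    [0,0,0,-100,0,0,0],
    [0,-20,0,-140,0,0,0],
    [0,-50,0,-180,0,0,0],
    [0,-80,0,-190,0,0,0],
    [0,-80,0,-190,0,0,0],
    [0,-80,0,-190,0,0,0],
    [0,-80,0,-190,0,0,0]
  ]
}}

```text
t: 49.55
tool_pos: [554.6, -68.5, 290.7]
ee_rot: [-0.001, 0.632, 0.775, -0.0]
force: [-0.2, -0.5, -0.3]
width: 47.7
grip_force: 0.0
```

```bash
python3 up.py; python3 top.py 525 82 152;python3 top.py 539 9 152; python3 -c "
from h import *
print(rows((585,-280,250),np.radians(45)))"
```

```text
49.55 [554.6 -68.5 290.7]
top [([631.3, 8.7], [21.0, 67.5], np.float64(726.5)), ([539.2, 10.7], [21.0, 21.0], np.float64(352.25)), ([529.3, 80.3], [126.0, 103.0], np.float64(2310.5)), ([619.4, 80.2], [22.0, 58.0], np.float64(560.5))]
board [574.25        50.74998474] [149.63658142 149.63658142] 11.309932708740234
scene [([333.0, 211.0, 19.0, 32.0], 0.79)]
side [([329.0, 211.0, 14.0, 31.0], 0.54)]
49.8 [555.  -68.6 291.2]
blob [539.7374616   62.56142473] [103.5  88. ] bright disc [541.25  65.75] 61.51935577392578
49.85 [555.  -68.7 291.3]
blob [548.78435627  14.68011144] [114. 116.] bright disc [495.5         37.79637146] 31.49152183532715
blob [539.12022673  10.2825179 ] [23. 23.] bright disc [539.3794136   10.82058716] 10.35150146484375
blob [527.71047009  65.35042735] [19.  8.] bright disc [536.5   67.25] 1.3463411331176758
([-212.9, -13.2, 41.2], [-0.001, -0.0, 0.989])
```

Emit:
{"fn": "step_arm", "kwargs": {
  "steps": [
    [-1,-30,-2,5,0,0,0.12],
    [-1,-60,-4,10,0,0,0.24],
    [-1,-90,-6,15,0,0,0.36],
    [-1,-120,-8,20,0,0,0.48],
    [-1,-150,-10,25,0,0,0.6],
    [-1,-180,-12,30,0,0,0.72],
    [-1,-213,-13,35,0,0,0.84],
    [-1,-213,-13,41,0,0,0.96],
    [-1,-213,-13,41,0,0,0.989],
    [-1,-213,-13,41,0,0,0.989],
    [-1,-213,-13,41,0,0,0.989]
  ]
}}

```text
t: 51.0
tool_pos: [585.3, -279.8, 251.0]
ee_rot: [-0.0, 0.923, 0.384, 0.0]
force: [-0.1, -0.2, 0.0]
width: 95.2
grip_force: 0.0
```

```bash
python3 - <<'E'
from h import *
from wt import weight
s=ctrl.state();c=cam('wrist',s);print(np.round(s['tool_pos'],1))
for g in [(625.,-240.)]:
  for o in weight(g,300):
    im=cv2.imread('pics/wt.png')[:,:,::-1]
    a=np.radians(o[2]);u=np.array([np.cos(a),np.sin(a)])
    print(o[:3],[(k,im[tuple(np.clip(proj(c,(*(o[0]+k*u),23)),0,[639,479]).astype(int)[::-1])].tolist()) for k in (-70,-55,-40,0,40,55,70)])
print([(np.round(d['rect']).tolist(),round(d['score'],2),back(c,(d['rect'][0]+d['rect'][2]/2,d['rect'][1]+d['rect'][3]/2),23).round().tolist()) for d in viewer.look_for('wrist','weight3_mid')])
E
```

```text
[ 585.3 -279.8  251. ]
[([299.0, 129.0, 42.0, 99.0], 0.92, [612.0, -247.0, 23.0])]
```

```bash
python3 - <<'E'
from h import *
im=cv2.imread('pics/wt.png')[:,:,::-1].copy();s=ctrl.state();c=cam('wrist',s)
print([(r,im[r,320].tolist()) for r in range(118,240,6)],im[170,250])
h=cv2.cvtColor(im,cv2.COLOR_RGB2HSV).astype(int);sub=np.zeros(im.shape[:2],bool);sub[122:232,290:350]=1
st=sub&(h[...,1]<30)&(h[...,2]<125); wd=sub&(im[...,0]>215)
for nm,m,z in (('steel',st,30),('wood',wd,30)):
    cs=max(cv2.findContours(m.astype(np.uint8),0,2)[0],key=cv2.contourArea)[:,0]; q=np.argwhere(m)[:,::-1]
    P=np.array([back(c,k,23)[:2] for k in q]);r=cv2.minAreaRect(P.astype(np.float32));U=np.linalg.svd(P-P.mean(0),full_matrices=False)[2][0]
    print(nm,len(q),P.mean(0).round(1),np.round(r[0],1),np.round(r[1],1),round(r[2],1),np.degrees(np.arctan2(U[1],U[0])).round(1))
E
```

```text
[(118, [191, 191, 183]), (124, [185, 184, 175]), (130, [243, 201, 135]), (136, [248, 205, 139]), (142, [247, 204, 138]), (148, [246, 203, 138]), (154, [246, 202, 138]), (160, [244, 201, 137]), (166, [244, 201, 137]), (172, [243, 200, 135]), (178, [242, 199, 135]), (184, [241, 198, 133]), (190, [128, 125, 122]), (196, [115, 112, 112]), (202, [114, 111, 110]), (208, [115, 113, 112]), (214, [114, 112, 112]), (220, [114, 111, 110]), (226, [171, 139, 88]), (232, [176, 142, 85]), (238, [175, 141, 85])] [192 192 184]
steel 1425 [ 587.7 -271.4] [ 588.1 -271.5] [45.  51.2] 45.1 135.5
wood 3030 [ 619.7 -235.7] [ 611.7 -247.2] [132.7  73.1] 43.7 -163.1
```

```bash
python3 - <<'E'
from h import *
c=cam('wrist');print(back(c,(320,157),30),back(c,(320,128),25))
print(rows((631,-228.5,0),np.radians(45)))
E
```

```text
[ 629.9663064  -229.19134117   30.        ] [ 653.31875091 -205.80448038   25.        ]
([68.5, -4.0, 251.0], [0.0, -0.0, 0.002])
```

Emit:
{"fn": "step_arm", "kwargs": {
  "steps": [
    [-1,36,-2,40,0,0,0],
    [-1,71,-4,80,0,0,0],
    [-1,71,-4,130,0,0,0],
    [-1,71,-4,180,0,0,0],
    [-1,71,-4,215,0,0,0],
    [-1,71,-4,235,0,0,0],
    [-1,71,-4,243,0,0,0],
    [-1,71,-4,248,0,0,0],
    [-1,71,-4,251,0,0,0],
    [-1,71,-4,251,0,0,0]
  ]
}}

```text
t: 52.1
tool_pos: [633.0, -227.5, 0.4]
ee_rot: [0.0, 0.924, 0.382, 0.001]
force: [-0.2, 0.6, 0.5]
width: 95.3
grip_force: 0.0
```

Emit:
{"fn": "step_arm", "kwargs": {
  "steps": [
    [1,0,0,0,0,0,0],
    [1,0,0,0,0,0,0],
    [1,0,0,0,0,0,0],
    [1,0,0,0,0,0,0],
    [1,0,0,0,0,0,0],
    [1,0,0,0,0,0,0],
    [1,0,0,0,0,0,0],
    [1,0,0,0,0,0,0],
    [1,0,0,0,0,0,0],
    [1,0,0,0,0,0,0],
    [1,0,0,0,0,0,0],
    [1,0,0,0,0,0,0]
  ]
}}

```text
t: 53.3
tool_pos: [632.5, -227.3, -0.6]
ee_rot: [-0.0, 0.924, 0.382, 0.0]
force: [0.1, -0.1, -0.5]
width: 23.5
grip_force: 30.0
```

Emit:
{"fn": "step_arm", "kwargs": {
  "steps": [
    [1,0,0,-10,0,0,0],
    [1,0,0,-30,0,0,0],
    [1,0,0,-60,0,0,0],
    [1,0,0,-100,0,0,0],
    [1,0,0,-140,0,0,0],
    [1,0,0,-180,0,0,0],
    [1,0,0,-220,0,0,0],
    [1,0,0,-250,0,0,0],
    [1,0,0,-250,0,0,0],
    [1,0,0,-250,0,0,0]
  ]
}}

```text
t: 54.3
tool_pos: [632.0, -227.2, 248.4]
ee_rot: [-0.001, 0.924, 0.382, -0.0]
force: [-1.1, 0.8, -7.6]
width: 21.3
grip_force: 29.4
```

```bash
python3 lean.py; python3 att.py|grep Ttool
```

```text
54.3 [ 632.  -227.2  248.4] [-1.1  0.8 -7.6] 21.342451494187912 29.35634672641754
steel [[0, 49, 76, 55, 2039], [72, 97, 66, 50, 1669]]
[(150, [190, 190, 182]), (156, [186, 186, 178]), (162, [187, 185, 178]), (168, [184, 182, 173]), (174, [190, 190, 181]), (180, [184, 183, 174]), (186, [225, 187, 116]), (192, [225, 186, 117]), (198, [225, 186, 114]), (204, [225, 187, 115]), (210, [224, 186, 114]), (216, [119, 117, 115]), (222, [119, 117, 117]), (228, [219, 212, 203]), (234, [207, 165, 108]), (240, [206, 164, 108]), (246, [204, 163, 107]), (252, [255, 219, 153]), (258, [255, 216, 150]), (264, [255, 212, 146])]
54.35 [ 631.7 -227.1  247.3] F [-0.5  0.3 -5.7] Ttool [-0.014  0.034 -0.035] Ftool [-0.1 -0.6  5.7] 21.48217751443432 29.354839324951172
54.4 [ 631.7 -227.1  246.9] F [ 0.5  0.1 -5.7] Ttool [-0.024 -0.037 -0.025] Ftool [0.4 0.3 5.7] 21.455461989961346 29.353733360767365
```

Width is 21 mm and the geometry suggests the handle slipped towards its end. I'll set it down upright on the table here and regrip it.

Emit:
{"fn": "step_arm", "kwargs": {
  "steps": [
    [1,0,0,20,0,0,0],
    [1,0,0,50,0,0,0],
    [1,0,0,85,0,0,0],
    [1,0,0,115,0,0,0],
    [1,0,0,138,0,0,0],
    [1,0,0,145,0,0,0],
    [1,0,0,148,0,0,0],
    [1,0,0,148,0,0,0]
  ]
}}

```text
t: 55.3
tool_pos: [632.8, -227.5, 101.8]
ee_rot: [-0.0, 0.924, 0.382, 0.0]
force: [0.5, -0.1, -5.3]
width: 21.5
grip_force: 29.4
```

Emit:
{"fn": "step_arm", "kwargs": {
  "steps": [
    [1,0,0,2,0,0,0],
    [1,0,0,4,0,0,0],
    [1,0,0,6,0,0,0],
    [1,0,0,8,0,0,0],
    [1,0,0,8,0,0,0]
  ]
}}

```text
t: 55.8
tool_pos: [632.5, -227.3, 93.3]
ee_rot: [-0.0, 0.924, 0.382, -0.0]
force: [0.2, -0.6, -5.9]
width: 21.6
grip_force: 29.4
```

Emit:
{"fn": "step_arm", "kwargs": {
  "steps": [
    [1,0,0,2,0,0,0],
    [1,0,0,4,0,0,0],
    [1,0,0,6,0,0,0],
    [1,0,0,8,0,0,0],
    [1,0,0,8,0,0,0]
  ]
}}

```text
t: 56.3
tool_pos: [632.4, -227.3, 85.0]
ee_rot: [-0.0, 0.924, 0.382, -0.0]
force: [0.5, -0.1, -5.7]
width: 21.4
grip_force: 29.4
```

Emit:
{"fn": "step_arm", "kwargs": {
  "steps": [
    [1,0,0,2,0,0,0],
    [1,0,0,3,0,0,0],
    [1,0,0,4,0,0,0],
    [1,0,0,4,0,0,0]
  ]
}}

```text
t: 56.7
tool_pos: [632.5, -227.4, 81.3]
ee_rot: [-0.0, 0.924, 0.382, -0.0]
force: [0.2, 0.1, -4.8]
width: 21.2
grip_force: 29.4
```

Emit:
{"fn": "step_arm", "kwargs": {
  "steps": [
    [1,0,0,2,0,0,0],
    [1,0,0,3,0,0,0],
    [1,0,0,4,0,0,0],
    [1,0,0,4,0,0,0]
  ]
}}

```text
t: 57.1
tool_pos: [632.5, -227.4, 77.3]
ee_rot: [-0.0, 0.924, 0.382, -0.0]
force: [0.1, 0.2, -5.8]
width: 21.3
grip_force: 29.4
```

Emit:
{"fn": "step_arm", "kwargs": {
  "steps": [
    [1,0,0,2,0,0,0],
    [1,0,0,3,0,0,0],
    [1,0,0,4,0,0,0],
    [1,0,0,4,0,0,0]
  ]
}}

```text
t: 57.5
tool_pos: [632.5, -227.3, 73.3]
ee_rot: [-0.0, 0.924, 0.382, -0.0]
force: [0.5, 0.1, -4.8]
width: 21.4
grip_force: 29.4
```

Emit:
{"fn": "step_arm", "kwargs": {
  "steps": [
    [1,0,0,2,0,0,0],
    [1,0,0,3,0,0,0],
    [1,0,0,4,0,0,0],
    [1,0,0,4,0,0,0]
  ]
}}

```text
t: 57.9
tool_pos: [632.5, -227.3, 69.3]
ee_rot: [-0.0, 0.924, 0.382, -0.0]
force: [-0.4, -0.3, -6.0]
width: 21.6
grip_force: 29.4
```

Emit:
{"fn": "step_arm", "kwargs": {
  "steps": [
    [1,0,0,2,0,0,0],
    [1,0,0,3,0,0,0],
    [1,0,0,4,0,0,0],
    [1,0,0,4,0,0,0]
  ]
}}

```text
t: 58.3
tool_pos: [632.5, -227.3, 65.3]
ee_rot: [-0.0, 0.924, 0.382, -0.0]
force: [-0.2, -0.4, -6.3]
width: 21.5
grip_force: 29.4
```

Emit:
{"fn": "step_arm", "kwargs": {
  "steps": [
    [1,0,0,2,0,0,0],
    [1,0,0,3,0,0,0],
    [1,0,0,4,0,0,0],
    [1,0,0,4,0,0,0]
  ]
}}

```text
t: 58.7
tool_pos: [633.4, -228.2, 64.5]
ee_rot: [0.001, 0.924, 0.382, 0.001]
force: [-5.1, 0.2, 17.6]
width: 21.8
grip_force: 30.2
```

```bash
python3 lean.py; for c in 1; do python3 - <<'E'
from h import *
im=cv2.imread('pics/att.png')[:,:,::-1]
for col in (285,300,312,336,348,360): print(col,[(r,im[r,col].tolist()) for r in range(190,266,8)])
E
done
```

```text
58.7 [ 633.4 -228.2   64.5] [-5.1  0.2 17.6] 21.807405915367216 30.162833333015442
steel []
[(150, [187, 186, 179]), (156, [181, 181, 173]), (162, [185, 184, 177]), (168, [188, 188, 179]), (174, [187, 186, 179]), (180, [185, 185, 176]), (186, [185, 185, 177]), (192, [189, 188, 180]), (198, [215, 182, 127]), (204, [223, 185, 113]), (210, [223, 185, 113]), (216, [118, 116, 115]), (222, [118, 117, 115]), (228, [207, 200, 191]), (234, [208, 172, 125]), (240, [206, 163, 106]), (246, [204, 161, 107]), (252, [255, 217, 150]), (258, [255, 216, 149]), (264, [255, 212, 146])]
285 [(190, [181, 182, 173]), (198, [187, 186, 178]), (206, [187, 187, 179]), (214, [182, 181, 172]), (222, [190, 189, 180]), (230, [187, 187, 179]), (238, [184, 183, 176]), (246, [117, 115, 113]), (254, [121, 120, 116]), (262, [222, 184, 111])]
300 [(190, [184, 182, 174]), (198, [186, 186, 177]), (206, [192, 191, 183]), (214, [186, 185, 177]), (222, [119, 117, 114]), (230, [119, 117, 115]), (238, [117, 115, 114]), (246, [228, 219, 210]), (254, [227, 219, 209]), (262, [135, 119, 104])]
312 [(190, [187, 186, 178]), (198, [1
[... 232 characters left out ...]
, (198, [224, 185, 115]), (206, [223, 185, 113]), (214, [100, 98, 95]), (222, [141, 140, 137]), (230, [131, 129, 127]), (238, [230, 224, 213]), (246, [177, 136, 89]), (254, [247, 204, 139]), (262, [244, 201, 137])]
348 [(190, [223, 186, 114]), (198, [223, 185, 114]), (206, [223, 185, 113]), (214, [223, 185, 113]), (222, [223, 185, 113]), (230, [118, 117, 114]), (238, [118, 116, 113]), (246, [127, 124, 121]), (254, [127, 124, 120]), (262, [85, 78, 73])]
360 [(190, [223, 186, 114]), (198, [223, 185, 115]), (206, [223, 185, 114]), (214, [223, 185, 113]), (222, [223, 185, 112]), (230, [223, 185, 113]), (238, [222, 185, 113]), (246, [119, 117, 113]), (254, [121, 117, 112]), (262, [174, 139, 82])]
```

The weight is held off-centre at the pads' front edge and leans about 20°, with its base touching the table. It should right itself when released.

Emit:
{"fn": "step_arm", "kwargs": {
  "steps": [
    [1,0,0,-1.5,0,0,0],
    [1,0,0,-1.5,0,0,0],
    [0,0,0,-1.5,0,0,0],
    [0,0,0,-1.5,0,0,0],
    [0,0,0,-1.5,0,0,0],
    [-1,0,0,-1.5,0,0,0],
    [-1,0,0,-1.5,0,0,0],
    [-1,0,0,-1.5,0,0,0],
    [-1,0,0,-1.5,0,0,0]
  ]
}}

```text
t: 59.65
tool_pos: [632.6, -227.4, 62.9]
ee_rot: [-0.0, 0.924, 0.382, 0.0]
force: [0.6, 0.0, -0.9]
width: 72.0
grip_force: 0.0
```

Emit:
{"fn": "step_arm", "kwargs": {
  "steps": [
    [-1,0,0,-30,0,0,0],
    [-1,0,0,-80,0,0,0],
    [-1,-10,0,-130,0,0,0],
    [-1,-30,0,-170,0,0,0],
    [-1,-60,0,-190,0,0,0],
    [-1,-80,0,-210,0,0,0],
    [-1,-80,0,-220,0,0,0],
    [-1,-80,0,-220,0,0,0],
    [-1,-80,0,-220,0,0,0]
  ]
}}

```text
t: 60.55
tool_pos: [576.3, -283.3, 282.0]
ee_rot: [-0.001, 0.924, 0.382, -0.0]
force: [0.2, -0.4, -1.0]
width: 95.1
grip_force: 0.0
```

```bash
python3 - <<'E'
from h import *
s=ctrl.state();im=save('wrist','t3');c=cam('wrist',s);print(np.round(s['tool_pos'],1))
r=[(d['rect'],d['score']) for d in viewer.look_for('wrist','weight3_mid')];print(r)
for z in (110,23):
    w=rect(im,c,(635,-225),z,300);m=((w[...,0]>225)&(w[...,0].astype(int)-w[...,2]>80)&(w[...,2]>122)).astype(np.uint8)
    N,l,st,ce=cv2.connectedComponentsWithStats(m);print(z,[((ce[i]-150)*.5+(635,-225),st[i,2:]*.5) for i in range(1,N) if st[i,4]>150])
E
```

```text
[ 576.3 -283.3  282. ]
[([302.6, 124.0, 42.2, 40.7], 0.77)]
110 [(array([ 634.92474787, -223.16679597]), array([ 20.5,  20. , 644.5]))]
23 [(array([ 637.51663306, -219.94102823]), array([ 26.,  25., 992.]))]
```

Weight 3 is upright at (635,-223). I'll regrip it from above.

```bash
python3 top.py 635 -223 110; python3 -c "
from h import *
print(rows((634.9,-223.2,59),np.radians(45)))"
```

```text
60.65 [ 576.2 -283.2  281.6]
blob [ 636.91454973 -250.43093078] [120.   77.5] bright disc [ 661.25 -244.5 ] 50.87059783935547
blob [ 634.6482261  -224.15574263] [23. 23.] bright disc [ 634.83486176 -223.23394394] 10.408316612243652
([83.9, -0.5, 222.6], [-0.002, 0.0, -0.0])
```

Emit:
{"fn": "step_arm", "kwargs": {
  "steps": [
    [-1,42,0,20,0,0,0],
    [-1,83.5,-0.5,50,0,0,0],
    [-1,83.5,-0.5,95,0,0,0],
    [-1,83.5,-0.5,140,0,0,0],
    [-1,83.5,-0.5,175,0,0,0],
    [-1,83.5,-0.5,200,0,0,0],
    [-1,83.5,-0.5,215,0,0,0],
    [-1,83.5,-0.5,223,0,0,0],
    [-1,83.5,-0.5,223,0,0,0],
    [-1,83.5,-0.5,223,0,0,0]
  ]
}}

```text
t: 61.7
tool_pos: [635.2, -224.7, 61.0]
ee_rot: [0.0, 0.924, 0.382, 0.001]
force: [-0.1, -0.9, -0.1]
width: 95.1
grip_force: 0.0
```

Emit:
{"fn": "step_arm", "kwargs": {
  "steps": [
    [1,0,0,0,0,0,0],
    [1,0,0,0,0,0,0],
    [1,0,0,0,0,0,0],
    [1,0,0,0,0,0,0],
    [1,0,0,0,0,0,0],
    [1,0,0,0,0,0,0],
    [1,0,0,0,0,0,0],
    [1,0,0,0,0,0,0],
    [1,0,0,0,0,0,0],
    [1,0,0,0,0,0,0],
    [1,0,0,0,0,0,0],
    [1,0,0,0,0,0,0]
  ]
}}

```text
t: 62.9
tool_pos: [634.6, -224.5, 59.9]
ee_rot: [-0.0, 0.924, 0.382, -0.0]
force: [-0.3, -0.1, 0.2]
width: 23.5
grip_force: 30.0
```

Emit:
{"fn": "step_arm", "kwargs": {
  "steps": [
    [1,0,0,-10,0,0,0],
    [1,0,0,-30,0,0,0],
    [1,0,0,-60,0,0,0],
    [1,0,0,-100,0,0,0],
    [1,0,0,-140,0,0,0],
    [1,0,0,-180,0,0,0],
    [1,0,0,-200,0,0,0],
    [1,0,0,-200,0,0,0]
  ]
}}

```text
t: 63.7
tool_pos: [635.3, -224.9, 263.4]
ee_rot: [0.002, 0.924, 0.382, 0.002]
force: [0.3, -0.4, -6.0]
width: 23.6
grip_force: 30.0
```

```bash
python3 lean.py; python3 place.py 617 59.5 45 0 260;python3 place.py 617 59.5 101.6 0 260
```

```text
63.7 [ 635.3 -224.9  263.4] [ 0.3 -0.4 -6. ] 23.640819999083725 29.998997747898102
steel [[9, 58, 74, 52, 1853], [86, 104, 58, 47, 1431], [284, 219, 80, 49, 1569]]
[(150, [188, 187, 179]), (156, [187, 186, 179]), (162, [185, 184, 176]), (168, [190, 190, 182]), (174, [185, 185, 176]), (180, [189, 189, 180]), (186, [225, 187, 116]), (192, [225, 187, 117]), (198, [224, 186, 116]), (204, [225, 187, 115]), (210, [224, 186, 114]), (216, [224, 187, 115]), (222, [97, 94, 94]), (228, [97, 94, 93]), (234, [113, 111, 111]), (240, [123, 121, 120]), (246, [223, 217, 206]), (252, [219, 177, 116]), (258, [219, 176, 117]), (264, [218, 174, 114])]
260.0 ([188.2, -213.6, 23.6], [0.001, -0.001, -0.001])
[-0.44  0.51  1.35  0.    1.28  0.35]
260.0 ([188.2, -213.6, 23.6], [0.001, -0.0, -0.989])
[-0.44  0.51  1.35  0.    1.28  0.35]
```

Emit:
{"fn": "step_arm", "kwargs": {
  "steps": [
    [1,8,-8,0,0,0,0],
    [1,26,-28,0,0,0,0],
    [1,48,-54,0,0,0,0],
    [1,72,-80,0,0,0,0],
    [1,96,-108,0,0,0,0],
    [1,120,-136,0,0,0,0],
    [1,144,-163,0,0,0,0],
    [1,166,-188,0,0,0,0],
    [1,181,-206,0,0,0,0],
    [1,188,-213,0,0,0,0],
    [1,188,-213,0,0,0,0],
    [1,188,-213,0,0,0,0]
  ]
}}

```text
t: 64.95
tool_pos: [617.1, 58.5, 259.2]
ee_rot: [-0.0, 0.924, 0.382, -0.001]
force: [-0.2, -0.1, -5.7]
width: 23.5
grip_force: 30.0
```

```bash
python3 place.py 617 59.5 45 0 128 124
```

```text
128.0 ([0.8, -0.6, 154.2], [-0.001, 0.001, -0.001])
124.0 ([0.8, -0.6, 158.2], [-0.001, 0.001, -0.001])
[-0.01  0.43  1.49  0.    1.22  0.77]
```

Emit:
{"fn": "step_arm", "kwargs": {
  "steps": [
    [1,0,0,30,0,0,0],
    [1,0,0,70,0,0,0],
    [1,0,0,110,0,0,0],
    [1,0,0,135,0,0,0],
    [1,0,0,148,0,0,0],
    [1,0,0,152,0,0,0],
    [1,0,0,154,0,0,0],
    [1,0,0,156,0,0,0],
    [1,0,0,156,0,0,0]
  ]
}}

```text
t: 65.85
tool_pos: [617.7, 58.9, 105.0]
ee_rot: [0.0, 0.924, 0.382, 0.001]
force: [0.1, -1.3, -5.1]
width: 23.4
grip_force: 30.0
```

Emit:
{"fn": "step_arm", "kwargs": {
  "steps": [
    [1,0,0,1,0,0,0],
    [1,0,0,2,0,0,0],
    [1,0,0,2,0,0,0]
  ]
}}

```text
t: 66.15
tool_pos: [617.3, 59.1, 102.2]
ee_rot: [-0.0, 0.924, 0.382, 0.0]
force: [-0.0, 0.6, -5.6]
width: 23.4
grip_force: 30.0
```

Emit:
{"fn": "step_arm", "kwargs": {
  "steps": [
    [1,0,0,0.5,0,0,0],
    [1,0,0,1,0,0,0],
    [1,0,0,1,0,0,0]
  ]
}}

```text
t: 66.45
tool_pos: [617.5, 59.1, 102.0]
ee_rot: [-0.0, 0.924, 0.382, 0.0]
force: [-3.5, 0.2, 5.6]
width: 23.5
grip_force: 30.0
```

Emit:
{"fn": "step_arm", "kwargs": {
  "steps": [
    [1,0,0,-0.5,0,0,0],
    [0,0,0,-0.5,0,0,0],
    [0,0,0,-0.5,0,0,0],
    [0,0,0,-0.5,0,0,0],
    [0,0,0,-0.5,0,0,0],
    [0,0,0,-0.5,0,0,0],
    [0,0,0,-0.5,0,0,0],
    [0,0,0,-15,0,0,0],
    [0,0,0,-50,0,0,0],
    [0,0,0,-90,0,0,0],
    [0,0,0,-130,0,0,0],
    [0,0,0,-170,0,0,0]
  ]
}}

```text
t: 67.65
tool_pos: [617.0, 58.9, 274.1]
ee_rot: [-0.0, 0.924, 0.382, 0.0]
force: [-0.4, -0.1, 0.2]
width: 47.5
grip_force: 0.0
```

Emit:
{"fn": "step_arm", "kwargs": {
  "steps": [
    [0,-35,10,-40,0,0,0],
    [0,-70,20,-80,0,0,0],
    [0,-100,30,-100,0,0,0],
    [0,-130,40,-100,0,0,0],
    [0,-160,50,-100,0,0,0],
    [0,-160,50,-100,0,0,0],
    [0,-160,50,-100,0,0,0],
    [0,-160,50,-100,0,0,0]
  ]
}}

```text
t: 68.45
tool_pos: [539.6, -88.9, 371.5]
ee_rot: [-0.0, 0.924, 0.382, 0.0]
force: [-0.6, 0.2, -0.5]
width: 47.8
grip_force: 0.0
```

```bash
cat > fin.py <<'E'
from h import *
s=ctrl.state();im=save('wrist','fin');c=cam('wrist',s);print(s['t'],np.round(s['tool_pos'],1))
def blobs(z,g=(572,51),n=440):
    w=rect(im,c,g,z,n);cv2.imwrite(f'pics/fin{z}.png',w[:,:,::-1]);w=w.astype(int);m=((w[...,0]>195)&(w[...,0]-w[...,2]>70)&(w[...,2]>95)).astype(np.uint8);m=cv2.morphologyEx(m,cv2.MORPH_OPEN,np.ones((7,7)))
    N,l,st,ce=cv2.connectedComponentsWithStats(m);return [(((ce[i]-n/2)*.5+g).round(1).tolist(),(st[i,2:4]*.5).tolist(),st[i,4]*.25) for i in range(1,N) if 200<st[i,4]*.25<700]
print('tops z152',blobs(152))
w=rect(im,c,(572,51),42);h=cv2.cvtColor(w,cv2.COLOR_RGB2HSV);m=((h[...,0]<22)&(h[...,1]>140)).astype(np.uint8);m=cv2.morphologyEx(m,cv2.MORPH_OPEN,np.ones((5,5)))
pts=np.vstack([k[:,0] for k in cv2.findContours(m,0,2)[0] if cv2.contourArea(k)>600]);r=cv2.minAreaRect(pts);print('board',np.array((572,51))+(np.array(r[0])-220)*.5,np.array(r[1])*.5,r[2])
w=rect(im,c,(572,51),14);gy=cv2.cvtColor(w,cv2.COLOR_RGB2HSV);m=(gy[...,1]<60).astype(np.uint8);n,l,st,ce=cv2.connectedComponentsWithStats(m)
print('dowels',[ ((572,51)+(ce[i]-220)*.5).round(1).tolist() for i in range(1,n) if 40<st[i,4]<350])
for cn in ('scene','side'): save(cn,'up_'+cn)
E
python3 fin.py; for p in "525.1 81" "539.2 10.5" "617 59.5"; do python3 ver.py $p; done
```

```text
68.45 [539.6 -88.9 371.5]
tops z152 [([539.5, 10.5], [21.5, 21.5], np.float64(373.0)), ([617.4, 59.5], [21.5, 21.5], np.float64(371.5))]
board [574.33900452  50.50765228] [149.34985352 149.64028931] 11.400590896606445
dowels [[501.1, -55.9], [587.9, -24.1], [678.3, -19.6], [465.0, 121.1], [554.6, 133.9], [642.0, 157.4]]
scene [(46, [366, 244], [94, 91, 87]), (58, [367, 242], [138, 130, 119]), (70, [367, 240], [147, 127, 103]), (82, [368, 237], [147, 116, 78]), (94, [368, 235], [142, 111, 75]), (106, [368, 233], [136, 107, 74]), (118, [369, 230], [142, 112, 77]), (130, [369, 228], [155, 122, 83]), (142, [370, 225], [182, 145, 99]), (154, [370, 223], [173, 139, 98])]
side [(46, [328, 254], [63, 62, 63]), (58, [328, 252], [67, 66, 68]), (70, [328, 249], [148, 128, 115]), (82, [328, 246], [141, 105, 71]), (94, [328, 244], [145, 105, 73]), (106, [328, 241], [147, 109, 74]), (118, [328, 238], [149, 111, 75]), (130, [328, 235], [153, 111, 76]), (142, [328, 232], [170, 124, 85]), (154, [328, 230], [171, 124, 83])]
scene [(46, [342, 235], [85, 81, 77]), (58, [343, 232], [137, 128, 118]), (70,
[... 621 characters left out ...]

scene [(46, [341, 264], [99, 95, 89]), (58, [341, 262], [148, 137, 123]), (70, [341, 260], [162, 134, 101]), (82, [341, 258], [160, 126, 85]), (94, [341, 255], [157, 123, 83]), (106, [342, 253], [163, 129, 86]), (118, [342, 251], [162, 127, 85]), (130, [342, 249], [175, 138, 93]), (142, [342, 246], [183, 145, 97]), (154, [342, 244], [176, 139, 93])]
side [(46, [305, 238], [61, 60, 61]), (58, [305, 235], [63, 62, 62]), (70, [304, 233], [115, 110, 109]), (82, [304, 230], [159, 116, 77]), (94, [304, 227], [162, 118, 80]), (106, [304, 224], [161, 119, 81]), (118, [304, 222], [162, 119, 81]), (130, [304, 219], [162, 118, 80]), (142, [304, 216], [186, 137, 91]), (154, [304, 213], [161, 116, 77])]
```

```bash
python3 - <<'E'
from h import *
w=cv2.imread('pics/fin152.png');g=cv2.cvtColor(w,cv2.COLOR_BGR2GRAY)
for p in cv2.HoughCircles(cv2.medianBlur(g,3),cv2.HOUGH_GRADIENT,1,40,param1=80,param2=14,minRadius=19,maxRadius=25)[0][:8]: print((np.array([572,51])+(p[:2]-220)*.5).round(1),p[2]*.5)
# steel hexagon at board-top level of w1: grey pixels on plane z=84 (top of steel)
im=cv2.imread('pics/fin.png')[:,:,::-1].copy();c=cam('wrist');n=200
for q in [(525,82),(539.3,10.5),(617.4,59.5)]:
    r=rect(im,c,q,84,n).astype(int);m=((r.max(2)-r.min(2)<16)&(r.max(2)<150)).astype(np.uint8);m=cv2.morphologyEx(m,cv2.MORPH_OPEN,np.ones((5,5)))
    N,l,st,ce=cv2.connectedComponentsWithStats(m);print(q,[(q+(ce[i]-n/2)*.5,(np.array(q)+(st[i,:2]-n/2)*.5),st[i,2:]*.5) for i in range(1,N) if st[i,4]>1200])
E
```

```text
[539.2  10.2] 11.1
[612.2  44.2] 12.2
[525.2  85.2] 11.65
[533.2  65.8] 12.2
(525, 82) [(array([530.259375  ,  73.52592593]), array([500.5,  53. ]), array([  51.5,   55.5, 2160. ]))]
(539.3, 10.5) [(array([544.33359564,   3.40481235]), array([514.8, -14.5]), array([  50.5,   48.5, 1652. ]))]
(617.4, 59.5) [(array([614.08252327,  49.10703206]), array([592.9,  29.5]), array([  48.,   50., 1934.]))]
```

```bash
python3 -c "
from h import *
print(ctrl.close_job())"
```

```text
the job is handed in; nothing more can be done
None
```

The job is handed in: the notch was within about 1° of the pointer before the board went on (hidden since, but the board has not turned), the board lies flat about 3 mm off centre, and all three weights stand upright on it with no overhang; the arm went nowhere near the bottles or roller.

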